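# Clamp a ceramic bearing sleeve in the sprung gauging cradle

## Robot

A 7-joint arm with a two-finger parallel gripper is mounted at the origin on the work surface. World frame = base frame: x ahead of the robot, y to its left, z up, the work surface at z = 0. Lengths are in m, angles in rad, forces in N, time in s.
With the tool pointing down it reaches from about 0.425 to 0.875 m from the base axis. Payload 4.7 kg.
Tool frame: the origin (TCP) lies midway between the tips of the shut fingers; the grasp point (between the pads) lies 19 mm behind it; y points along the fingers, z is the direction in which the jaws open and shut, and the axes are right-handed (so a half turn about y gives the same grasp; the last joint's range is limited). The gripper opens to 87 mm and grips with 3 to 60 N. Pads are 19 mm wide; open, the fingers measure 117 mm over their backs; the gripper's body (75 mm by 190 mm) begins 51 mm behind the grasp point.
Start: joints at [1.34, 0.321, -0.07, 1.45, 0.023, 1.371, -0.057], TCP at [0.158, -0.631, 0.223] pointing down, gripper open.
Joint ranges: [-2.86, 2.86], [-0.3, 2.09], [-1.38, 1.24], [0.06, 2.45], [-1.56, 4.7], [0.09, 2.05], [-2.69, 2.69]. Speed limits (rad/s): [2.57, 2.57, 3.14, 3.14, 3.14, 3.14, 3.14].

## Interface

Orientations are given as a rotation vector (axis times angle).
In Python, from bench import ctrl gives the robot as it stands.
- The arm moves only by the tool play_rows, never from a script. Its arguments are lists of equal length, an entry for each row: "translation": the shift along the tool's x, y, z in mm, a list of three; "turn": the turn, a rotation vector about the tool's x, y, z in rad, a list of three; "fingers": the opening, from -1 (shut) to 1 (fully open), so that 0 is half open. In form: {"translation": [[dx, dy, dz], ...], "turn": [[wx, wy, wz], ...], "fingers": [fingers, ...]}. A call has exactly 10 rows; each row shifts and turns the commanded pose from where the row before left it, along the tool's axes as they then stand; what a row does not reach is not made up. A row lasts 1/12 s, in which the tool goes at most 41.7 mm and 7.16 degrees, less where a joint would pass 70% of its speed; a pose out of reach is approached as far as the arm can. A call with a gripper value outside its range is refused whole. The fingers move at their own pace and stop on an object; "grip_force" is the grip in N (left out, the last holds). Time passes only in rows, so rows that do not move let the fingers close, or fill a call up. It gives the time, the measured TCP pose, the force and the opening at its end, in the units of the state.
- ctrl.get_state(): the state, without advancing time (a new reading comes with each control period).
- ctrl.get_image(name): name is "scene" or "top" or "wrist"; returns the picture (400x640x3 uint8, blue, green, red); there is no depth.
- ctrl.camera_info(name): a dict with "camera_matrix" (3x3 intrinsics, pixels), "R" (3x3) and "t" (3): a world point X has camera coordinates R X + t. Camera axes: x right, y down, z forward; pixel columns grow to the right and rows downward; lengths in m; the calibration is good to about 2 mm. A picture is of the moment at which its call begins: read the wrist's pose just before it. camera_info takes no time and is no camera call; for the wrist camera it gives the pose at the moment of the call.
- ctrl.close_job(): hands the job in, once; it reports no verdict.
The state is a dict: "time": time; "joint_positions": joint angles; "qd": joint speeds; "joint_torque": joint torques, N m; "position": TCP position; "tool_rot": TCP orientation; "ft_force": force on the tool from outside, world axes, zero at the start; "torque": the same for the moment, N m; "grip_width": opening from 0.0 (shut) to 1.0 (fully open).
Only numpy, scipy, OpenCV 4.12 (cv2) and the standard library are available. Lean on these libraries where they do the work, as an engineer would, in place of code of your own. Each camera call takes 0.05 s, during which the arm holds its last target.

## Task

Clamp the ceramic bearing sleeve, which lies in the pine rest, into the steel vee cradle for gauging: lift the sprung clamp bar by its knob, swing it fully aside so that it parks on its ledge and let go, lay the sleeve squarely in the vees with its middle under where the foot comes, then swing the bar fully back and lower it until its foot rests on the sleeve, and let go. The ceramic is brittle and how far the foot's screw is wound out is not known, so lay the sleeve in gently and ease the bar down by feel, slower than 0.1 m/s, never letting it drop or snap down onto the sleeve or pressing hard. Leave the other parts on the bench where they are.

Things in the scene. Friction and masses are not known exactly. Their poses are not given: they have to be found in the camera images.
- sleeve_mid (a point): Middle of the loose white ceramic bearing sleeve, on its axis: a smooth tube, 36 mm outside diameter, 100 mm long, 0.2 to 0.33 kg, lying with its axis level along this frame's y, z up at the start. Grasp it across its 36 mm, at its middle: rest and cradle leave the middle 42 mm of its length clear for fingers. It breaks at a clamp force above 22 N.
- sleeve: The same sleeve as a body; origin and axes as sleeve_mid.
- rest: Fixed pine rest the sleeve starts in, 90 x 110 mm base 12 mm thick with two vee saddles 35 mm either side of the middle; sleeve axis is along its y, 42 mm above its underside, which is the origin.
- cradle: Fixed steel cradle, origin under its base plate (12 mm thick, 110 mm wide in y, from x = -120 to +70 mm). Two 90-degree vees 14 mm wide stand at y = -30 and +30 mm. z is up.
- seat (a point): Point in the cradle where the middle of the sleeve lies once it is fully down in the vees: 50 mm above the cradle's underside. The sleeve's axis must lie along this frame's y (either way round); x points from the post to the knob end of the clamped bar.
- clamp_post: Fixed upright round post, 90 mm from the seat towards the cradle's -x; origin on the post's axis, 12 mm above the cradle's underside, axes as the cradle's. Its cap, 26 mm across, tops out 154 mm above the cradle's underside. The bar slides up the post, against a spring above it, and turns about it.
- ledge_top (a point): Centre of the top of the fixed square aluminium ledge (40 x 27 mm) beside the post on its +y side, 112 mm above the cradle's underside. It blocks the bar from turning until the bar is lifted more than 40 mm; the bar, swung aside and let go, stays parked on it at a lift of about 40 mm under spring load.
- bar: Steel clamp bar, 20 mm wide, 12 mm thick, with knob and foot. Origin on the post's axis at the bar's underside; x runs along the bar to the knob, z up. Spring and weight push it down with about 10 N at the bottom, 13 N at the top; the slide drags, 4 N per 0.1 m/s. The bar is rigid.
- foot_axis (a point): Point on the bar's underside, 90 mm from the post's axis, where the foot's screw passes (above the seat when the bar is over the cradle). The foot, an 18 mm black plastic disc, hangs 8 to 36 mm below this; the setting differs each time, is not measured and does not shift. So it meets the seated sleeve at a lift somewhere from 4 to 32 mm. The screw sticks up to 32 mm above the bar.
- knob (a point): Grasp point on the black upright round knob at the free end of the bar: 22 mm diameter, 44 mm tall, standing on the bar 135 mm from the post's axis; this point is on its axis 24 mm above the bar's top (36 mm above the underside). Turns with the bar; x points away from the post. Close the fingers across the bar (along this y).
- lift (a joint): Height of the bar above its lowest position, m: 0 to 0.052. Sprung towards 0; at 0 the bar's underside is 72 mm above the cradle's underside. It starts at 0.
- swing (a joint): Turn of the bar about the post, rad: 0 over the cradle (bar along the cradle's +x), 1.57 fully aside (bar along the cradle's +y, anticlockwise from above). It starts at 0. Stops at both ends; slight friction.
- sprocket: Bystander: worn steel sprocket, 90 mm across, 22 mm tall, lying flat; origin under its centre.
- tube_long: Bystander: aluminium spacer tube standing on end, 25 mm diameter, 75 mm tall; origin under its centre.
- tube_short: Bystander: aluminium spacer tube standing on end, 25 mm diameter, 50 mm tall; origin under its centre.
- cap: Bystander: feeder hopper cap, 100 mm across, 38 mm tall, lying flat; origin under its centre.
Things that resemble listed ones, but are neither listed nor needed, are in the scene too. Leave any green or red look-alike of the sleeve alone. Leave any purple or turquoise look-alike of the cradle alone.

How it is judged:
On the way, in this order (a step that is already met when the one before it is completed fails the run):
1. the bar is lifted, swung fully aside and left parked on its ledge (value of joint swing above 1.35 rad and value of joint lift above 0.034 m and contact force between the fingers and bar below 0.2 N), for 0.2 s.
2. the sleeve lies squarely in the vees and is let go, with the bar still aside (x of sleeve_mid in the frame of seat between -0.003 and 0.003 m and y of sleeve_mid in the frame of seat between -0.012 and 0.012 m and z of sleeve_mid in the frame of seat between -0.003 and 0.003 m and angle between the y axis of sleeve_mid and the y axis of seat, either way round below 0.08 rad and value of joint swing above 1.2 rad and contact force between the fingers and sleeve below 0.2 N), for 0.2 s.
At the end, for the whole second after the job is handed in: The sleeve lies in the vees within 3 mm of the seat across and in height, 12 mm along, and 0.08 rad in direction; the bar is back over the cradle (swing below 0.12 rad) with its foot pressing on the sleeve with more than 3 N; all at rest and released (x of sleeve_mid in the frame of seat between -0.003 and 0.003 m and y of sleeve_mid in the frame of seat between -0.012 and 0.012 m and z of sleeve_mid in the frame of seat between -0.003 and 0.003 m and angle between the y axis of sleeve_mid and the y axis of seat, either way round below 0.08 rad and value of joint swing below 0.12 rad and contact force between bar and sleeve above 3 N and linear speed of sleeve below 0.02 m/s and velocity of joint lift between -0.01 and 0.01 m/s); the robot touches nothing.
It fails at once if the bar presses the ceramic sleeve with more than 22 N (contact force between bar and sleeve above 22 N).
It fails at once if the bar snaps down onto the sleeve: it drops faster than 0.12 m/s over the laid-in sleeve (velocity of joint lift below -0.12 m/s and value of joint lift below 0.036 m and value of joint swing below 0.3 rad and distance between sleeve_mid and seat below 0.02 m).
It fails at once if the sleeve is banged or pressed into the cradle with more than 45 N (contact force between sleeve and cradle above 45 N).
It fails at once if a bystander (sprocket, spacer tube or hopper cap) is moved more than 20 mm (distance of any of sprocket, tube_long, tube_short, cap from where it was at the start of the episode above 0.02 m).
It also fails if it takes over 72 s, if anything falls off the work surface, if the arm or the gripper's body presses on something with over 40 N, if the wrist force passes 120 N, or if a joint passes its speed limit or range.

## Working session

There is one attempt and no reset: what is moved stays moved. The work goes in short steps, Python scripts to look and compute and a tool call to move; the robot and the scene stay as the last step left them, time stands still between calls to the robot, and variables do not carry over. Pictures are saved under pics/ and viewed, and the job is handed in when it is done.

Besides the shell and the picture viewer there is one more tool, called after "Request:" as a command line: name --argument value ..., lists and objects as JSON in quotes. play_rows: Moves the arm, as the interface text tells. Its arguments: {"type":"object","properties":{"translation":{"type":"array"},"turn":{"type":"array"},"fingers":{"type":"array"},"grip_force":{"type":"number"}},"required":["translation","turn","fingers"]}

```bash
mkdir -p pics
python3 - <<'E'
from bench import ctrl
import cv2,numpy as np
s=ctrl.get_state();print(s)
for n in("scene","top"):
    i=ctrl.get_image(n);cv2.imwrite(f"pics/{n}0.png",i)
    c=ctrl.camera_info(n);print(n,c)
E
```

```text
{'time': 0.0, 'joint_positions': array([ 1.34005668,  0.32185543, -0.07005025,  1.45169707,  0.02258913,
        1.37079852, -0.05686783]), 'qd': array([ 0.00107014, -0.00051653,  0.00078954,  0.00071689,  0.00010081,
       -0.00090325,  0.00053704]), 'joint_torque': array([ 8.12949452e-06, -4.91282558e+01, -4.03899942e-01, -3.12527525e+01,
       -6.38879905e-02,  4.36024368e-02,  1.91477634e-04]), 'position': array([ 0.15735711, -0.63008148,  0.22142911]), 'tool_rot': array([-0.25770391,  2.09345334, -2.08935982]), 'ft_force': array([-0.03096537,  0.10948156, -0.11372384]), 'torque': array([0.02487925, 0.02559355, 0.02619143]), 'grip_width': 1.000779504320463}
scene {'camera_matrix': array([[465.37526905,   0.        , 316.19776282],
       [  0.        , 465.37526905, 198.93026741],
       [  0.        ,   0.        ,   1.        ]]), 'R': array([[ 0.67546208,  0.73716086,  0.01857004],
       [ 0.46846977, -0.40953951, -0.78282403],
       [-0.56946207,  0.53746745, -0.62196599]]), 't': array([-0.35600742, -0.19937305,  1.54487785])}
top {'camera_matrix': array([[421.62021052,   0.        , 317.33018507],
       [  0.        , 421.62021052, 202.62027875],
       [  0.        ,   0.        ,   1.        ]]), 'R': array([[ 0.01976725, -0.99973882, -0.0114692 ],
       [-0.99878376, -0.01922751, -0.04540166],
       [ 0.04516928,  0.01235272, -0.99890297]]), 't': array([-0.01447592,  0.54962809,  1.08680857])}
```

View pics/scene0.png

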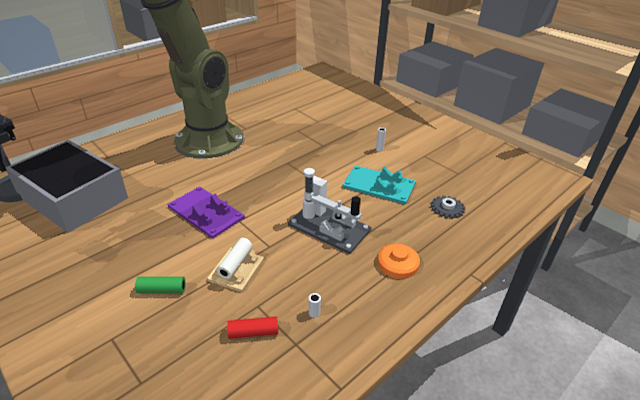

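View pics/top0.png

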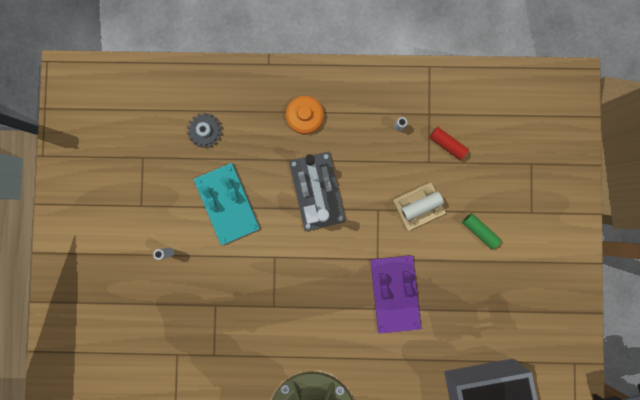

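Sleeve candidates in the top view are white (421,207), green (482,231) and red (450,143). The white one fits because it lies in the pine rest. Cradle candidates are dark steel (317,190), turquoise (227,204) and purple (396,293). The dark one fits because it has the post, bar and knob. I'll confirm both with crops.

Run:
```python
import cv2,numpy as np
i=cv2.imread("pics/top0.png")
a=cv2.resize(i[145:240,275:360],None,fx=6,fy=6,interpolation=cv2.INTER_CUBIC)
b=cv2.resize(i[175:240,380:460],None,fx=3.5,fy=3.5,interpolation=cv2.INTER_CUBIC)
o=np.zeros((570,800,3),np.uint8);o[:a.shape[0],:a.shape[1]]=a;o[:b.shape[0],515:515+b.shape[1]]=b
s=cv2.imread("pics/scene0.png")[160:255,280:380];s=cv2.resize(s,(285,271),interpolation=cv2.INTER_CUBIC);o[290:561,515:800]=s
cv2.imwrite("pics/crop0.png",o)
```

```text
(no output)
```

View pics/crop0.png

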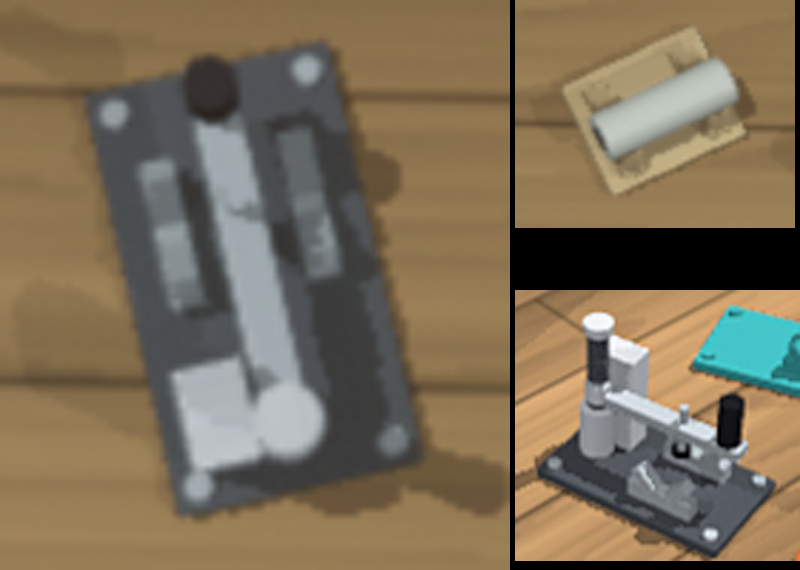

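The crops confirm both: the dark cradle carries the post, bar and black knob, and the white sleeve lies in the pine rest. Next I'll measure them.

```bash
cat > h.py <<'E'
import cv2,numpy as np
from scipy.spatial.transform import Rotation as Ro
def ray(c,uv):
    K,R,t=c["camera_matrix"],c["R"],c["t"]
    d=R.T@np.linalg.solve(K,np.array([uv[0],uv[1],1.]));return -R.T@t,d
def plane(c,uv,z):
    o,d=ray(c,uv);return o+d*(z-o[2])/d[2]
def proj(c,X):
    p=c["camera_matrix"]@(c["R"]@np.asarray(X)+c["t"]);return p[:2]/p[2]
E
python3 - <<'E'
from h import *
from bench import ctrl
np.set_printoptions(precision=4,suppress=True)
c=ctrl.camera_info("top");s=ctrl.camera_info("scene")
f=lambda x,y:(275+(x+.5)/6-.5,145+(y+.5)/6-.5)
cs=[plane(c,f(*p),.012) for p in((88,95),(330,42),(423,462),(180,515))]
for p in cs:print(p)
print('sides',[np.linalg.norm(cs[i]-cs[(i+1)%4]) for i in range(4)])
ctr=sum(cs)/4
ax=(cs[0]+cs[1]-cs[2]-cs[3]);ax/=np.linalg.norm(ax);yaw=np.arctan2(ax[1],ax[0])
lat=(cs[0]-cs[1]+cs[3]-cs[2]);print('yaw',yaw,np.arctan2(lat[1],lat[0])-np.pi/2)
print('seat from plate',ctr+0.025*ax)
k=plane(c,f(210,88),.128);cap=plane(c,f(290,420),.154);l=plane(c,f(211,413),.112)
d=k-cap;print('knob',k,'cap',cap,'ledge',l,'dist',np.linalg.norm(d[:2]),'yaw',np.arctan2(d[1],d[0]))
i=cv2.imread("pics/top0.png");hsv=cv2.cvtColor(i,cv2.COLOR_BGR2HSV)
m=((hsv[...,1]<45)&(hsv[...,2]>120)).astype(np.uint8)
m[:175]=0;m[240:]=0;m[:,:380]=0;m[:,460:]=0
n,lb,st,ce=cv2.connectedComponentsWithStats(m);j=1+st[1:,4].argmax();print(st[j],ce[j])
r=cv2.minAreaRect(np.argwhere(lb==j)[:,::-1].astype(np.float32));print(r)
bp=cv2.boxPoints(r);P=[plane(c,p,.046) for p in bp]
print('sleeve',plane(c,r[0],.044),P,[np.linalg.norm(P[q]-P[q-1]) for q in range(4)])
for q in range(2):
  e=P[q+1]-P[q];print(np.arctan2(e[1],e[0]))
for X in (k,cap,plane(c,r[0],.042)):print('in scene',proj(s,X))
E
```

```text
[0.6592 0.0721 0.012 ]
[ 0.6844 -0.0332  0.012 ]
[ 0.5019 -0.0769  0.012 ]
[0.4768 0.028  0.012 ]
sides [np.float64(0.10825156859375014), np.float64(0.187653222699618), np.float64(0.10781502422568091), np.float64(0.18758858552799407)]
yaw 0.2360647218382071 0.23460881829106683
seat from plate [0.6049 0.0033 0.012 ]
knob [0.646 0.015 0.128] cap [ 0.5165 -0.0187  0.154 ] ledge [0.5194 0.0125 0.112 ] dist 0.13379340964766298 yaw 0.25457531857040155
[401 192  43  29 579] [422.5009 205.266 ]
((422.5299072265625, 205.21823120117188), (14.188210487365723, 42.24069595336914), 65.0952377319336)
sleeve [ 0.5469 -0.2698  0.044 ] [array([ 0.5396, -0.2137,  0.046 ]), array([ 0.5863, -0.3096,  0.046 ]), array([ 0.5541, -0.3249,  0.046 ]), array([ 0.5075, -0.2291,  0.046 ])] [np.float64(0.03558777034849535), np.float64(0.10671523652040775), np.float64(0.03562040642802103), np.float64(0.10655017171806563)]
-1.117232213411815
-2.70024351590317
in scene [355.6652 197.6287]
in scene [308.8558 170.3536]
in scene [235.147  257.9506]
```

```bash
cat >> h.py <<'E'
def target_R(yaw,tilt=0.,flip=False):
    # tool y down; tool z (jaw) horizontal: z=cradle-like y axis rotated by yaw; tilt about tool x
    z=np.array([-np.sin(yaw),np.cos(yaw),0]);y=np.array([0,0,-1.]);x=np.cross(y,z)
    M=np.column_stack([x,y,z])
    if flip: M=M@Ro.from_rotvec([0,np.pi,0]).as_matrix()
    return M@Ro.from_rotvec([tilt,0,0]).as_matrix()
def plan(s,P,M):
    R0=Ro.from_rotvec(s["tool_rot"]).as_matrix()
    d=R0.T@(np.asarray(P)-s["position"])*1000
    w=Ro.from_matrix(R0.T@M).as_rotvec();return d,w
E
python3 - <<'E'
from h import *
from bench import ctrl
np.set_printoptions(precision=4,suppress=True)
s=ctrl.get_state();print(Ro.from_rotvec(s["tool_rot"]).as_matrix())
w=ctrl.camera_info("wrist");print(w["camera_matrix"]);R0=Ro.from_rotvec(s["tool_rot"]).as_matrix()
print("cam pos in tool",R0.T@(-w["R"].T@w["t"]-s["position"]),"cam axes in tool\n",R0.T@w["R"].T)
for yaw in(0.237,):
  for fl in(0,1):
    print(plan(s,[0.6477,0.0131,0.25],target_R(yaw,0,fl)))
E
```

```text
[[-0.9702 -0.0005  0.2424]
 [-0.2424  0.0016 -0.9702]
 [ 0.0001 -1.     -0.0016]]
[[357.1687   0.     322.4966]
 [  0.     357.1687 196.7871]
 [  0.       0.       1.    ]]
cam pos in tool [-0.0678 -0.1639 -0.0008] cam axes in tool
 [[-0.0001  0.969   0.2471]
 [-0.0016 -0.2471  0.969 ]
 [ 1.     -0.0003  0.0015]]
(array([-631.6094,  -27.6281, -505.2555]), array([ 0.0001, -3.1337, -0.0026]))
(array([-631.6094,  -27.6281, -505.2555]), array([0.0016, 0.0079, 0.0001]))
```

Request:
play_rows --translation '[[-21,-2,-16.8],[-21,-2,-16.8],[-21,-2,-16.8],[-21,-2,-16.8],[-21,-2,-16.8],[-21,-2,-16.8],[-21,-2,-16.8],[-21,-2,-16.8],[-21,-2,-16.8],[-21,-2,-16.8]]' --turn '[[0,0,0],[0,0,0],[0,0,0],[0,0,0],[0,0,0],[0,0,0],[0,0,0],[0,0,0],[0,0,0],[0,0,0]]' --fingers '[0,0,0,0,0,0,0,0,0,0]' --grip_force 20

```text
time: 0.93
position: [0.321, -0.4154, 0.2423]
tool_rot: [-0.258, 2.092, -2.091]
ft_force: [0.1, -0.6, 0.0]
grip_width: 0.507
```

Request:
play_rows --translation '[[-21,-2,-16.8],[-21,-2,-16.8],[-21,-2,-16.8],[-21,-2,-16.8],[-21,-2,-16.8],[-21,-2,-16.8],[-21,-2,-16.8],[-21,-2,-16.8],[-21,-2,-16.8],[-21,-2,-16.8]]' --turn '[[0,0,0],[0,0,0],[0,0,0],[0,0,0],[0,0,0],[0,0,0],[0,0,0],[0,0,0],[0,0,0],[0,0,0]]' --fingers '[0,0,0,0,0,0,0,0,0,0]'

```text
time: 1.77
position: [0.4839, -0.2017, 0.2623]
tool_rot: [-0.258, 2.092, -2.092]
ft_force: [-0.1, -0.2, 0.6]
grip_width: 0.506
```

Request:
play_rows --translation '[[-21,0,-16.8],[-21,0,-16.8],[-21,0,-16.8],[-21,0,-16.8],[-21,0,-16.8],[-21,0,-16.8],[-21,0,-16.8],[-21,0,-16.8],[-21,0,-16.8],[-21,0,-16.8]]' --turn '[[0,0,0],[0,0,0],[0,0,0],[0,0,0],[0,0,0],[0,0,0],[0,0,0],[0,0,0],[0,0,0],[0,0,0]]' --fingers '[0,0,0,0,0,0,0,0,0,0]'

```text
time: 2.6
position: [0.647, 0.0119, 0.2619]
tool_rot: [-0.258, 2.092, -2.092]
ft_force: [0.8, -1.0, 0.3]
grip_width: 0.499
```

Run:
```python
from h import *
from bench import ctrl
np.set_printoptions(precision=4,suppress=True)
s=ctrl.get_state();print(s["time"],s["position"],s["joint_positions"],s["ft_force"])
w=ctrl.camera_info("wrist");i=ctrl.get_image("wrist");cv2.imwrite("pics/w1.png",i)
np.savez("w1.npz",**w)
print(plan(s,[0.6477,0.0131,0.25],target_R(.237,0,1)))
j=ctrl.get_image("scene");cv2.imwrite("pics/s1.png",j)
for n,X in dict(knobtop=[.6477,.0131,.128],cap=[.5165,-.0187,.154],seat=[.604,.0028,.05]).items():print(n,proj(w,X))
```

```text
2.6 [0.647  0.0119 0.2619] [ 0.4282  0.3671 -0.6479  1.3798  0.2195  1.4679 -1.5363] [ 0.8172 -0.9888  0.2575]
(array([-0.9927, 11.8884, -0.9942]), array([0.0001, 0.0075, 0.001 ]))
knobtop [321.6811 186.3414]
cap [320.6974 343.0276]
seat [321.2117 210.6635]
```

View pics/w1.png

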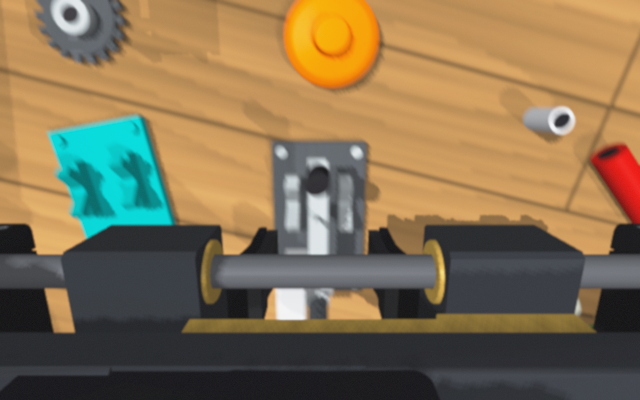

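View pics/s1.png

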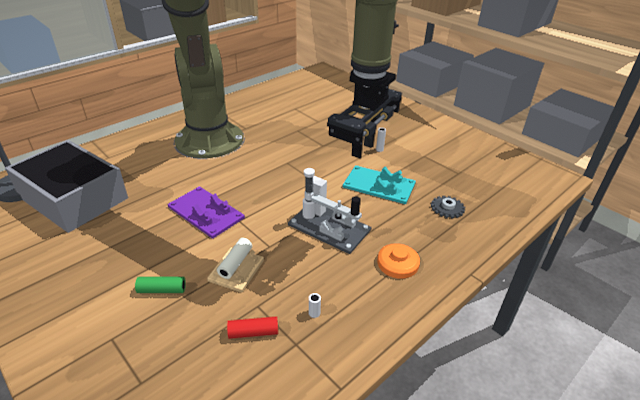

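The wrist view shows the knob at about (318,180) and the plate's top corners at (274,143) and (366,143), with the 190 mm gripper body lying along the jaw direction. I'll refine from this.

Run:
```python
from h import *
np.set_printoptions(precision=4,suppress=True)
w=dict(np.load("w1.npz"));i=cv2.imread("pics/w1.png")
m=(i.max(2)<45).astype(np.uint8);m[:150]=0;m[215:]=0;m[:,:295]=0;m[:,345:]=0
n,lb,st,ce=cv2.connectedComponentsWithStats(m);j=1+st[1:,4].argmax();print(st[j],ce[j])
cv2.imwrite("pics/w1c.png",cv2.resize(i[135:235,265:375],None,fx=6,fy=6,interpolation=cv2.INTER_CUBIC)[:600])
x,y,a,b=st[j][:4]
top=(x+a/2-.5, y+b-1-a/2+.0)
for p in((x+a/2-.5,y+a/2-.5),(x+a/2-.5,y+b-.5-a/2)):print(p,plane(w,p,.128),plane(w,p,.084))
# pads centre mean
for p in((274,143),(366,143)):print(plane(w,p,.012))
```

```text
[314 168  13   8  51] [321.3333 170.3137]
(np.float64(320.0), np.float64(174.0)) [0.6577 0.0171 0.128 ] [0.6496 0.0153 0.084 ]
(np.float64(320.0), np.float64(169.0)) [0.6619 0.0181 0.128 ] [0.6544 0.0165 0.084 ]
[0.6587 0.0725 0.012 ]
[ 0.6843 -0.0303  0.012 ]
```

View pics/w1c.png

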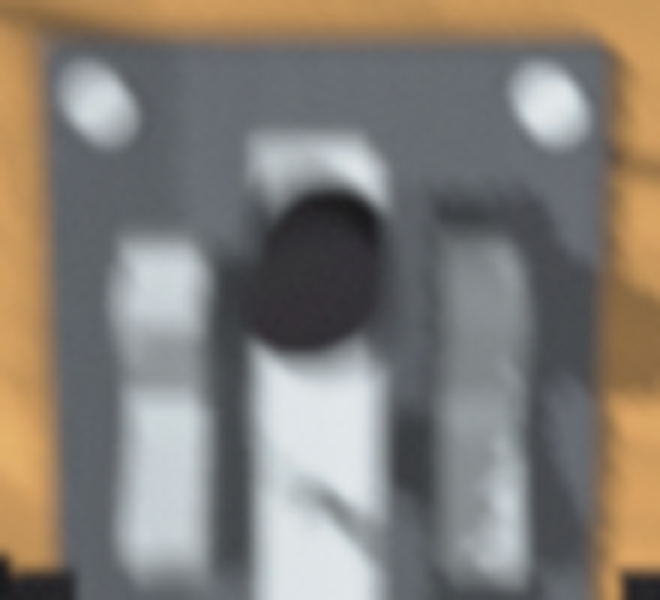

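Request:
play_rows --translation '[[-0.7,16,-2.9],[0,16,0],[0,16,0],[0,16,0],[0,16,0],[0,16,0],[0,16,0],[0,16,0],[0,8,0],[0,0,0]]' --turn '[[0,0,0],[0,0,0],[0,0,0],[0,0,0],[0,0,0],[0,0,0],[0,0,0],[0,0,0],[0,0,0],[0,0,0]]' --fingers '[0,0,0,0,0,0,0,0,0,0]'

```text
time: 3.53
position: [0.6447, 0.0129, 0.124]
tool_rot: [-0.262, 2.094, -2.094]
ft_force: [-1.1, -0.0, -0.9]
grip_width: 0.5
```

Run:
```python
from h import *
from bench import ctrl
np.set_printoptions(precision=4,suppress=True)
s=ctrl.get_state();print(s["time"],s["position"],s["ft_force"])
i=ctrl.get_image("wrist");j=ctrl.get_image("scene")
cs=ctrl.camera_info("scene");cw=ctrl.camera_info("wrist");print(proj(cw,s["position"]),proj(cs,s["position"]))
cv2.imwrite("pics/w2.png",np.vstack([i[60:360],cv2.resize(j[130:255,240:440],(480,300),interpolation=cv2.INTER_CUBIC).copy() if 0 else cv2.copyMakeBorder(cv2.resize(j[130:255,240:440],(480,300),interpolation=cv2.INTER_CUBIC),0,0,0,160,cv2.BORDER_CONSTANT)]))
```

```text
3.5333 [0.6447 0.0129 0.124 ] [-1.0538 -0.0343 -0.8506]
[323.8679 249.5882] [354.5445 199.049 ]
```

View pics/w2.png

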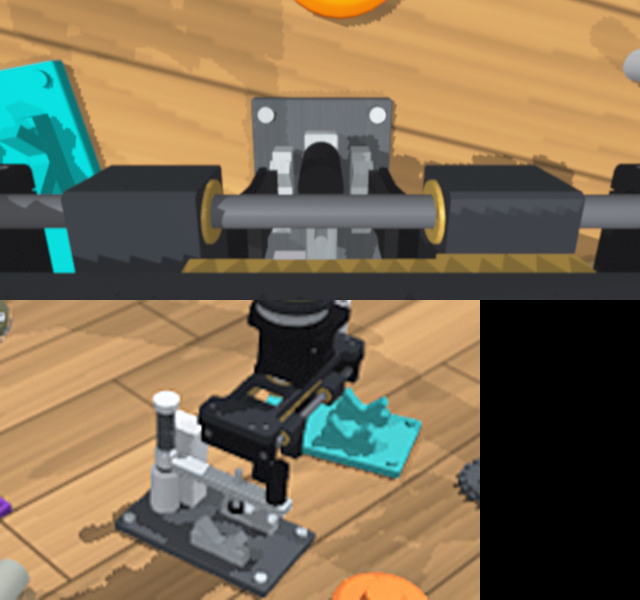

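The wrist view shows the knob at column 322, midway between the fingers (262 and 382). I'll go down the rest of the way and close.

Request:
play_rows --translation '[[-1,8,0],[-1,8,0],[0,8,0],[0,8,0],[0,1,0],[0,0,0],[0,0,0],[0,0,0],[0,0,0],[0,0,0]]' --turn '[[0,0,0],[0,0,0],[0,0,0],[0,0,0],[0,0,0],[0,0,0],[0,0,0],[0,0,0],[0,0,0],[0,0,0]]' --fingers '[0,0,0,0,0,-1,-1,-1,-1,-1]' --grip_force 40

```text
time: 4.47
position: [0.6488, 0.0146, 0.094]
tool_rot: [-0.256, 2.091, -2.091]
ft_force: [0.5, -0.0, 0.1]
grip_width: 0.242
```

Request:
play_rows --translation '[[0,0,0],[0,0,0],[0,0,0],[0,-1,0],[0,-2,0],[0,-2,0],[0,-3,0],[0,-3,0],[0,-3,0],[0,0,0]]' --turn '[[0,0,0],[0,0,0],[0,0,0],[0,0,0],[0,0,0],[0,0,0],[0,0,0],[0,0,0],[0,0,0],[0,0,0]]' --fingers '[-1,-1,-1,-1,-1,-1,-1,-1,-1,-1]'

```text
time: 5.3
position: [0.6472, 0.0142, 0.1066]
tool_rot: [-0.261, 2.093, -2.093]
ft_force: [-1.1, 0.5, -10.5]
grip_width: 0.24
```

Request:
play_rows --translation '[[0,-4,0],[0,-4,0],[0,-4,0],[0,-4,0],[0,-4,0],[0,-4,0],[0,-4,0],[0,-3,0],[0,-2,0],[0,0,0]]' --turn '[[0,0,0],[0,0,0],[0,0,0],[0,0,0],[0,0,0],[0,0,0],[0,0,0],[0,0,0],[0,0,0],[0,0,0]]' --fingers '[-1,-1,-1,-1,-1,-1,-1,-1,-1,-1]'

```text
time: 6.13
position: [0.6472, 0.0142, 0.1407]
tool_rot: [-0.26, 2.092, -2.093]
ft_force: [-5.0, -0.5, -13.0]
grip_width: 0.243
```

Run:
```python
from h import *
from bench import ctrl
np.set_printoptions(precision=4,suppress=True)
s=ctrl.get_state();print(s["time"],s["position"],s["ft_force"],s["joint_positions"])
j=ctrl.get_image("scene");cv2.imwrite("pics/s3.png",cv2.resize(j[100:255,240:440],(800,600),interpolation=cv2.INTER_CUBIC))
```

```text
6.1333 [0.6472 0.0142 0.1407] [ -5.0372  -0.5123 -12.962 ] [ 0.4195  0.4368 -0.629   1.5404  0.2654  1.2539 -1.5747]
```

View pics/s3.png

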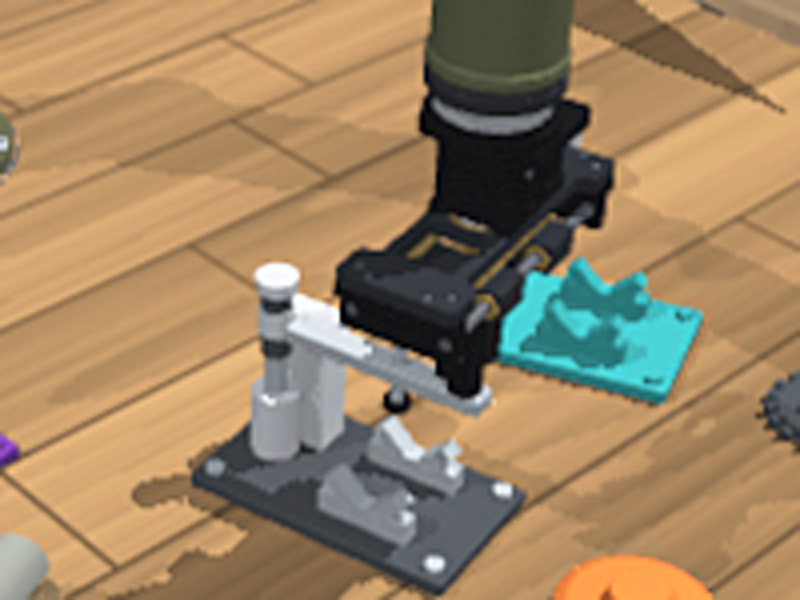

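Request:
play_rows --translation '[[0.4,0,-10.6],[0.4,0,-10.6],[0.4,0,-10.6],[0.4,0,-10.6],[0.4,0,-10.6],[0.4,0,-10.6],[0.4,0,-10.6],[0.4,0,-10.6],[0.4,0,-10.6],[0.4,0,-10.6]]' --turn '[[0,-0.0785,0],[0,-0.0785,0],[0,-0.0785,0],[0,-0.0785,0],[0,-0.0785,0],[0,-0.0785,0],[0,-0.0785,0],[0,-0.0785,0],[0,-0.0785,0],[0,-0.0785,0]]' --fingers '[-1,-1,-1,-1,-1,-1,-1,-1,-1,-1]'

```text
time: 7.02
position: [0.5868, 0.0973, 0.141]
tool_rot: [-0.905, 1.593, -1.595]
ft_force: [-3.0, -3.0, -11.7]
grip_width: 0.24
```

Run:
```python
from h import *
from bench import ctrl
np.set_printoptions(precision=4,suppress=True)
s=ctrl.get_state();d=s["position"][:2]-[.516,-.0175];print(s["position"],s["ft_force"],s["joint_positions"],np.hypot(*d),np.arctan2(d[1],d[0]))
R=Ro.from_rotvec(s["tool_rot"]).as_matrix();print(np.arctan2(-R[1,0],-R[0,0]))
a=.237+1.571
print(plan(s,[.516+.135*np.cos(a),-.0175+.135*np.sin(a),.141],target_R(a,0,1)))
```

```text
[0.5868 0.0973 0.141 ] [ -2.954   -2.9638 -11.6753] [ 0.467   0.3663 -0.8235  1.6744  0.2842  1.2256 -0.9591] 0.13482581052329257 1.0180920583345179
1.0324838423062137
(array([ 38.4137,  -0.0041, -96.4518]), array([-0.0004, -0.7755,  0.0011]))
```

Tracking the arc well. Second half.

Request:
play_rows --translation '[[0.4,0,-10.6],[0.4,0,-10.6],[0.4,0,-10.6],[0.4,0,-10.6],[0.4,0,-10.6],[0.4,0,-10.6],[0.4,0,-10.6],[0.4,0,-10.6],[0.4,0,-10.6],[0.4,0,-8]]' --turn '[[0,-0.0785,0],[0,-0.0785,0],[0,-0.0785,0],[0,-0.0785,0],[0,-0.0785,0],[0,-0.0785,0],[0,-0.0785,0],[0,-0.0785,0],[0,-0.0785,0],[0,-0.06,0]]' --fingers '[-1,-1,-1,-1,-1,-1,-1,-1,-1,-1]'

```text
time: 7.85
position: [0.487, 0.1143, 0.1415]
tool_rot: [-1.308, 1.037, -1.04]
ft_force: [-1.2, 1.4, -11.8]
grip_width: 0.24
```

Request:
play_rows --translation '[[0,0,-1],[0,0,0],[0,1,0],[0,2,0],[0,2,0],[0,2,0],[0,1,0],[0,1,0],[0,0,0],[0,0,0]]' --turn '[[0,0,0],[0,0,0],[0,0,0],[0,0,0],[0,0,0],[0,0,0],[0,0,0],[0,0,0],[0,0,0],[0,0,0]]' --fingers '[-1,-1,-1,-1,-1,-1,-1,-1,-1,-1]'

```text
time: 8.68
position: [0.4879, 0.1164, 0.1346]
tool_rot: [-1.304, 1.04, -1.041]
ft_force: [-6.7, 5.0, 7.6]
grip_width: 0.236
```

Run:
```python
from h import *
from bench import ctrl
np.set_printoptions(precision=4,suppress=True)
s=ctrl.get_state();d=s["position"][:2]-[.516,-.0175];print(s["time"],s["position"],s["ft_force"],np.hypot(*d),np.arctan2(d[1],d[0])-.237)
j=ctrl.get_image("scene");cv2.imwrite("pics/s4.png",cv2.resize(j[100:255,240:440],(800,600),interpolation=cv2.INTER_CUBIC))
```

```text
8.6833 [0.4879 0.1164 0.1346] [-6.7155  5.0224  7.5946] 0.1367986762471856 1.5403179010078416
```

View pics/s4.png

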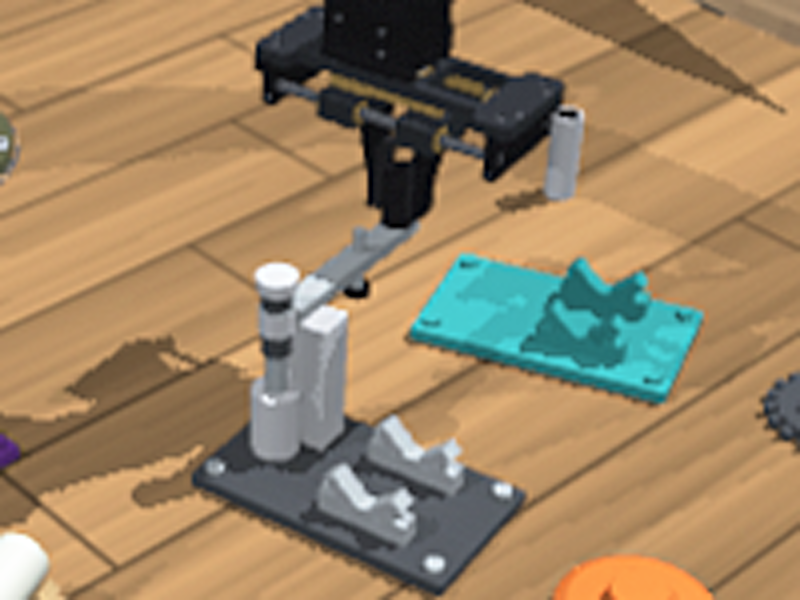

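The bar is aside and on the ledge, since the vertical force reversed to +7.6 N. Next I release the knob and rise. Opening is kept to half.

Request:
play_rows --translation '[[0,-1,0],[0,0,0],[0,0,0],[0,0,0],[0,-5,0],[0,-15,0],[0,-20,0],[0,-20,0],[0,-20,0],[0,-20,0]]' --turn '[[0,0,0],[0,0,0],[0,0,0],[0,0,0],[0,0,0],[0,0,0],[0,0,0],[0,0,0],[0,0,0],[0,0,0]]' --fingers '[0.2,0.2,0.2,0.2,0.2,0.2,0.2,0.2,0.2,0.2]'

```text
time: 9.57
position: [0.4867, 0.1132, 0.234]
tool_rot: [-1.307, 1.041, -1.042]
ft_force: [0.3, 0.1, 0.8]
grip_width: 0.599
```

Run:
```python
from h import *
from bench import ctrl
np.set_printoptions(precision=4,suppress=True)
s=ctrl.get_state();print(s["time"],s["position"],s["ft_force"],s["joint_positions"])
j=ctrl.get_image("scene");t=ctrl.get_image("top");cv2.imwrite("pics/s5.png",np.hstack([cv2.resize(j[100:255,240:440],(400,310)),cv2.resize(t[130:255,260:420],(400,310))]))
cv2.imwrite("pics/top5.png",t)
# sleeve pre-view pose: jaw angle .454 => yaw flip: z ang = yaw-pi/2
print(plan(s,[.546,-.27,.25],target_R(.454+np.pi/2,0,1)))
```

```text
9.5667 [0.4867 0.1132 0.234 ] [0.3195 0.0838 0.8438] [ 0.7433  0.048  -1.04    1.77    0.0432  1.3466 -0.0803]
(array([386.767 , -15.7908, -27.8639]), array([-0.0008, -0.2286,  0.0007]))
```

View pics/s5.png

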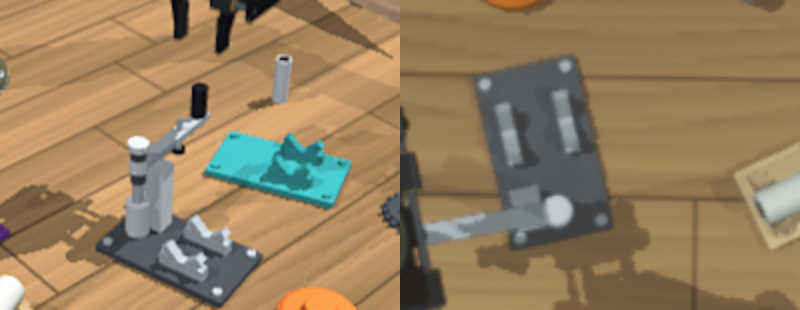

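The bar stays parked and the vees are clear. Moving over the sleeve.

Request:
play_rows --translation '[[30,-2,-2],[36,-2,-2.6],[36,-2,-2.6],[36,-2,-2.6],[36,-2,-2.6],[36,-2,-2.6],[36,-2,-2.6],[36,-2,-2.6],[36,0,-2.6],[36,0,-2.6]]' --turn '[[0,0,0],[0,0,0],[0,0,0],[0,0,0],[0,0,0],[0,0,0],[0,0,0],[0,0,0],[0,0,0],[0,0,0]]' --fingers '[0.2,0.2,0.2,0.2,0.2,0.2,0.2,0.2,0.2,0.2]'

```text
time: 10.5
position: [0.5406, -0.2396, 0.2479]
tool_rot: [-1.308, 1.042, -1.042]
ft_force: [0.1, 0.1, -0.1]
grip_width: 0.594
```

Request:
play_rows --translation '[[33,0,-2.5],[0,0,0],[0,0,0],[0,0,0],[0,0,0],[0,0,0],[0,0,0],[0,0,0],[0,0,0],[0,0,0]]' --turn '[[0,-0.057,0],[0,-0.057,0],[0,-0.057,0],[0,-0.057,0],[0,0,0],[0,0,0],[0,0,0],[0,0,0],[0,0,0],[0,0,0]]' --fingers '[0.2,0.2,0.2,0.2,0.2,0.2,0.2,0.2,0.2,0.2]'

```text
time: 11.33
position: [0.5458, -0.27, 0.2486]
tool_rot: [-1.39, 0.869, -0.869]
ft_force: [0.6, -0.7, 0.2]
grip_width: 0.601
```

Run:
```python
from h import *
from bench import ctrl
np.set_printoptions(precision=4,suppress=True)
s=ctrl.get_state();print(s["time"],s["position"],s["joint_positions"],s["ft_force"])
w=ctrl.camera_info("wrist");i=ctrl.get_image("wrist");cv2.imwrite("pics/w6.png",i);np.savez("w6.npz",**w)
print(plan(s,[.546,-.27,.25],target_R(.454+np.pi/2,0,1)))
print(proj(w,[.546,-.27,.042]))
```

```text
11.3333 [ 0.5458 -0.27    0.2486] [ 1.0521  0.3114 -0.7898  1.4987  0.2222  1.4236  0.707 ] [ 0.6464 -0.7195  0.2269]
(array([ 0.0481, -1.3957,  0.2049]), array([ 0.0001, -0.0008,  0.0003]))
[321.9886 171.5944]
```

View pics/w6.png

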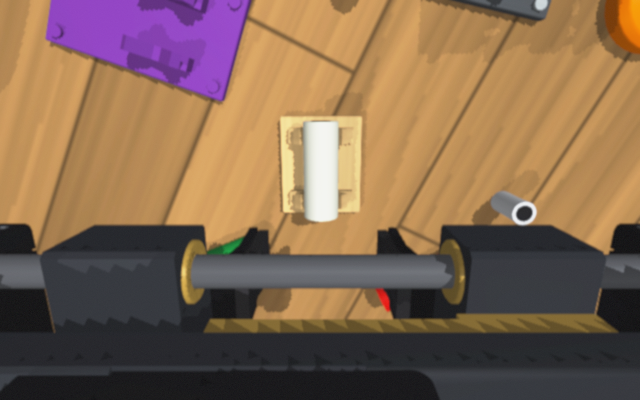

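The white sleeve spans columns about 303–338 and rows about 121–221 in the wrist view, nearly aligned with the tool's x axis. The red and green look-alikes are hidden behind the rails.

Run:
```python
from h import *
from bench import ctrl
np.set_printoptions(precision=4,suppress=True)
w=dict(np.load("w6.npz"));i=cv2.imread("pics/w6.png");hsv=cv2.cvtColor(i,cv2.COLOR_BGR2HSV)
m=((hsv[...,1]<40)&(hsv[...,2]>150)).astype(np.uint8);m[:100]=0;m[226:]=0;m[:,:280]=0;m[:,365:]=0
n,lb,st,ce=cv2.connectedComponentsWithStats(m);j=1+st[1:,4].argmax();print(st[j],ce[j])
L=[];Rr=[]
for r in range(135,208):
    x=np.where(lb[r]==j)[0];L.append((x[0]-.5,r));Rr.append((x[-1]+.5,r))
A=[]
for r0 in(0,-1):
    pass
L=np.array(L);Rr=np.array(Rr);pl=np.polyfit(L[:,1],L[:,0],1);pr=np.polyfit(Rr[:,1],Rr[:,0],1)
pts=[]
for r in(140,172,205):
    c=((np.polyval(pl,r)+np.polyval(pr,r))/2,r);P=plane(w,c,.042);pts.append(P);print(c,np.polyval(pr,r)-np.polyval(pl,r),P)
d=pts[0]-pts[2];print('axis angle',np.arctan2(d[1],d[0]))
col=lb[:, int(ce[j][0])-5:int(ce[j][0])+5]==j
rows=np.where(col.any(1))[0];print(rows[0],rows[-1])
for r in(rows[0]-.5,rows[-1]+.5):
  for z in(.024,.042,.06):print(r,z,plane(w,(ce[j][0],r),z))
u=d/np.linalg.norm(d);print('cam along axis',(-w["R"].T@w["t"]-pts[1])@u)
```

```text
[ 303  121   35  101 3307] [320.6698 169.9326]
(np.float64(320.40262865605325), 140) 34.19474268789344 [ 0.5301 -0.2411  0.042 ]
(np.float64(320.68696778970747), 172) 33.62606442058495 [ 0.545 -0.271  0.042]
(np.float64(320.98019252128836), 205) 33.03961495742311 [ 0.561  -0.3033  0.042 ]
axis angle 2.0317162362348506
121 221
120.5 0.024 [ 0.522 -0.224  0.024]
120.5 0.042 [ 0.5218 -0.2233  0.042 ]
120.5 0.06 [ 0.5215 -0.2226  0.06  ]
221.5 0.024 [ 0.5714 -0.3257  0.024 ]
221.5 0.042 [ 0.5689 -0.3203  0.042 ]
221.5 0.06 [ 0.5663 -0.3148  0.06  ]
cam along axis 0.06854489440566251
```

Run:
```python
from h import *
from bench import ctrl
np.set_printoptions(precision=4,suppress=True)
s=ctrl.get_state()
M=target_R(.461+np.pi/2,-.4,1);ty=M[:,1];print('ty',ty,'z',M[:,2])
S=np.array([.544,-.269,.042])
print(plan(s,S+.009*ty-.1*ty,M))
R0=Ro.from_rotvec(s["tool_rot"]).as_matrix();print(R0)
```

```text
ty [-0.3488 -0.1732 -0.9211] z [ 0.8249  0.4097 -0.3894]
(array([ -2.0387, 122.7954,  34.2763]), array([-0.3999, -0.0076, -0.0012]))
[[ 0.438   0.      0.899 ]
 [-0.899  -0.0003  0.438 ]
 [ 0.0003 -1.     -0.0001]]
```

Request:
play_rows --translation '[[-1,20,6],[-1,20,6],[0,20,6],[0,20,6],[0,20,6],[0,22.8,4.3],[0,0,0],[0,0,0],[0,0,0],[0,0,0]]' --turn '[[0,-0.0076,0],[0,0,0],[0,0,0],[0,0,0],[0,0,0],[0,0,0],[-0.1,0,0],[-0.1,0,0],[-0.1,0,0],[-0.1,0,0]]' --fingers '[0.1,0.1,0.1,0.1,0.1,0.1,0.1,0.1,0.1,0.1]' --grip_force 15

```text
time: 12.22
position: [0.576, -0.2534, 0.1265]
tool_rot: [-1.74, 1.078, -0.714]
ft_force: [0.8, -0.2, 0.3]
grip_width: 0.551
```

Request:
play_rows --translation '[[0,0,0],[0,0,0],[0,0,0],[0,10,0],[0,15,0],[0,15,0],[0,10,0],[0,0,0],[0,0,0],[0,0,0]]' --turn '[[0,0,0],[0,0,0],[0,0,0],[0,0,0],[0,0,0],[0,0,0],[0,0,0],[0,0,0],[0,0,0],[0,0,0]]' --fingers '[0.1,0.1,0.1,0.1,0.1,0.1,0.1,0.1,0.1,0.1]'

```text
time: 13.05
position: [0.5584, -0.2623, 0.0807]
tool_rot: [-1.736, 1.076, -0.716]
ft_force: [-0.4, 0.7, 0.4]
grip_width: 0.551
```

Run:
```python
from h import *
from bench import ctrl
np.set_printoptions(precision=4,suppress=True)
s=ctrl.get_state();print(s["time"],s["position"],s["joint_positions"],s["ft_force"])
M=target_R(.461+np.pi/2,-.4,1);ty=M[:,1]
S=np.array([.544,-.269,.042])
print(plan(s,S+.009*ty,M))
j=ctrl.get_image("scene");w=ctrl.get_image("wrist");cv2.imwrite("pics/s7.png",np.hstack([cv2.resize(j[150:300,150:350],(400,300)),cv2.resize(w[60:360],(400,300))]))
```

```text
13.05 [ 0.5584 -0.2623  0.0807] [ 0.6789  0.6598 -0.6341  1.4321  0.5749  1.5434  0.4156] [-0.4109  0.733   0.3943]
(array([-0.484 , 50.8356,  0.3509]), array([-0.0013, -0.0012,  0.0008]))
```

View pics/s7.png

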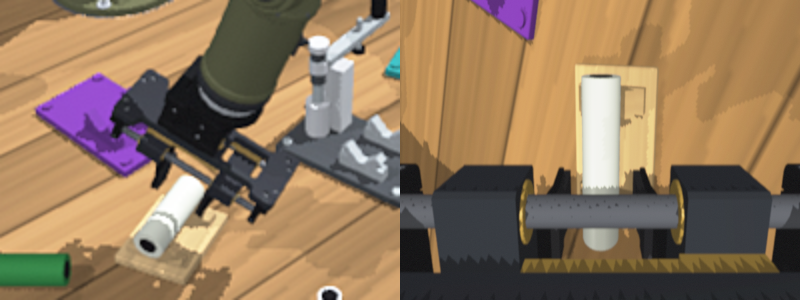

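The sleeve is centred between the fingers. Descending along the tool axis and gripping.

Request:
play_rows --translation '[[0,10,0],[0,10,0],[0,10,0],[0,10,0],[0,7,0],[0,4,0],[0,0,0],[0,0,0],[0,0,0],[0,0,0]]' --turn '[[0,0,0],[0,0,0],[0,0,0],[0,0,0],[0,0,0],[0,0,0],[0,0,0],[0,0,0],[0,0,0],[0,0,0]]' --fingers '[0.1,0.1,0.1,0.1,0.1,0.1,0.1,-1,-1,-1]' --grip_force 15

```text
time: 13.98
position: [0.54, -0.271, 0.0336]
tool_rot: [-1.738, 1.077, -0.713]
ft_force: [0.5, 2.0, 1.6]
grip_width: 0.41
```

Request:
play_rows --translation '[[0,0,0],[0,0,0],[0,0,0],[0,0,0],[0,0,0],[0,0,0],[0,0,0],[0,0,0],[0,0,0],[0,0,0]]' --turn '[[0,0,0],[0,0,0],[0,0,0],[0,0,0],[0,0,0],[0,0,0],[0,0,0],[0,0,0],[0,0,0],[0,0,0]]' --fingers '[-1,-1,-1,-1,-1,-1,-1,-1,-1,-1]'

```text
time: 14.82
position: [0.54, -0.271, 0.0335]
tool_rot: [-1.738, 1.077, -0.714]
ft_force: [-3.2, -0.4, 5.1]
grip_width: 0.411
```

Run:
```python
from h import *
from bench import ctrl
np.set_printoptions(precision=4,suppress=True)
s=ctrl.get_state();print(s["time"],s["position"],s["grip_width"],s["ft_force"])
R=Ro.from_rotvec(s["tool_rot"]).as_matrix();print(R[:,0],R[:,1],R.T@[0,0,1])
S=np.array([.544,-.269,.042]);print('sleeve in tool (mm)',R.T@(S-s["position"])*1000)
```

```text
14.8167 [ 0.54   -0.271   0.0335] 0.41070858911347896 [-3.2086 -0.4163  5.0672]
[ 0.4446 -0.8957  0.0005] [-0.3497 -0.1741 -0.9205] [ 0.0005 -0.9205 -0.3907]
sleeve in tool (mm) [ 0.0087 -9.5643  0.763 ]
```

Request:
play_rows --translation '[[0,-4.6,-1.95],[0,-7.4,-3.1],[0,-9.2,-3.9],[0,-11,-4.7],[0,-11,-4.7],[0,-11,-4.7],[0,-11,-4.7],[0,-11,-4.7],[0,-11,-4.7],[0,-4.6,-1.95]]' --turn '[[0,0,0],[0,0,0],[0,0,0],[0,0,0],[0,0,0],[0,0,0],[0,0,0],[0,0,0],[0,0,0],[0,0,0]]' --fingers '[-1,-1,-1,-1,-1,-1,-1,-1,-1,-1]'

```text
time: 15.65
position: [0.541, -0.2709, 0.135]
tool_rot: [-1.736, 1.074, -0.716]
ft_force: [0.3, 0.5, -1.9]
grip_width: 0.408
```

Run:
```python
from h import *
from bench import ctrl
np.set_printoptions(precision=4,suppress=True)
s=ctrl.get_state();print(s["time"],s["position"],s["grip_width"],s["ft_force"])
t=cv2.imread("pics/top5.png");cv2.imwrite("pics/t5c.png",cv2.resize(t[145:240,275:360],None,fx=6,fy=6,interpolation=cv2.INTER_CUBIC))
j=ctrl.get_image("scene");cv2.imwrite("pics/s8.png",j)
```

```text
15.65 [ 0.541  -0.2709  0.135 ] 0.40839503277848377 [ 0.3245  0.5286 -1.9334]
```

View pics/t5c.png

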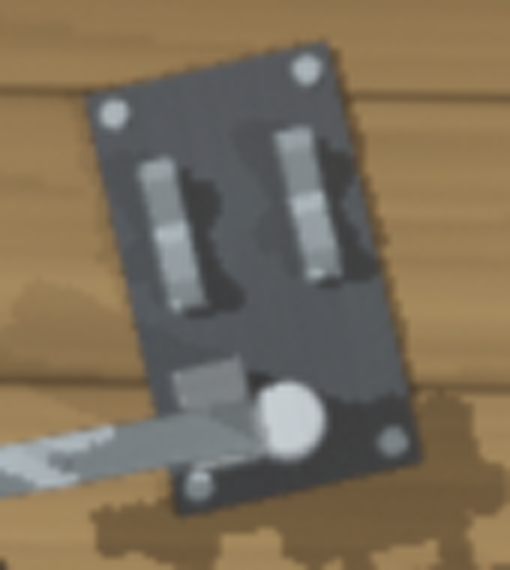

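View pics/s8.png

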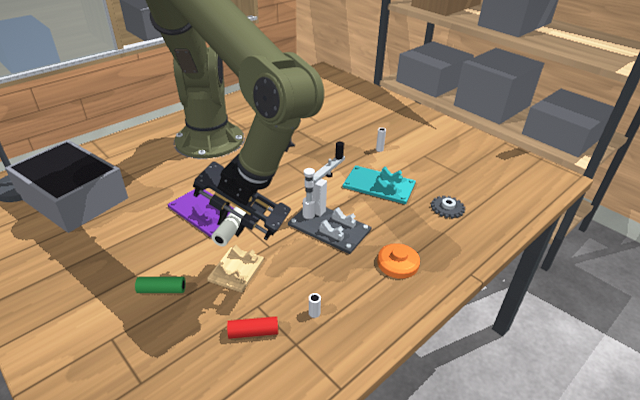

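Sleeve is held clear of the rest. In the crop of the top view the vee blocks' seams are at (169,231) and (307,201). I'll check the seat from these.

Run:
```python
from h import *
from bench import ctrl
np.set_printoptions(precision=4,suppress=True)
c=ctrl.camera_info("top");f=lambda x,y:(275+(x+.5)/6-.5,145+(y+.5)/6-.5)
a=plane(c,f(169,231),.026);b=plane(c,f(307,201),.026);print(a,b,np.linalg.norm(a-b),(a+b)/2,np.arctan2(*(a-b)[1::-1])-np.pi/2)
print(plane(c,f(240,219.5),.045))
cap=plane(c,f(290,420),.154);print(cap[:2]+.09*np.array([np.cos(.237),np.sin(.237)]))
s=ctrl.get_state();S=np.array([.605,.0030,.05]);M=target_R(.237+np.pi,-.4,1)  # placeholder
z=.237; M=target_R(z+np.pi/2,-.4,1);ty=M[:,1]
T=S-(-.0092)*ty;print("TCP final",T)
print(plan(s,T+[0,0,.095],M));R=Ro.from_rotvec(s["tool_rot"]).as_matrix();print('world z rot in tool',R.T@[0,0,1])
```

```text
[0.5989 0.0347 0.026 ] [ 0.613  -0.0244  0.026 ] 0.060753135144067244 [0.606  0.0052 0.026 ] 0.23345074648136732
[0.6026 0.0039 0.045 ]
[0.604  0.0024]
TCP final [0.6015 0.0022 0.0415]
(array([-217.7855,  -69.758 ,  161.0217]), array([-0.0025,  0.2053,  0.0895]))
world z rot in tool [ 0.0027 -0.9219 -0.3874]
```

Request:
play_rows --translation '[[-12,-4,9],[-20,-6,15],[-26,-8,19],[-26,-8,19],[-26,-8,19],[-26,-8,19],[-26,-8,19],[-26,-8,19],[-18,-8,14],[-12,-5,9]]' --turn '[[0,0,0],[0,0,0],[0,0,0],[0,0,0],[0,0,0],[0,0,0],[0,0,0],[0,0,0],[0,0,0],[0,0,0]]' --fingers '[-1,-1,-1,-1,-1,-1,-1,-1,-1,-1]'

```text
time: 16.53
position: [0.6002, 0.0083, 0.1343]
tool_rot: [-1.737, 1.073, -0.707]
ft_force: [0.0, 1.4, -2.7]
grip_width: 0.406
```

Request:
play_rows --translation '[[0,0,0],[0,0,0],[0,0,0],[0,0,0],[0,0,0],[0,0,0],[0,0,0],[0,0,0],[0,0,0],[0,0,0]]' --turn '[[0,0.0413,0.0174],[0,0.0413,0.0174],[0,0.0413,0.0174],[0,0.0413,0.0174],[0,0.0413,0.0174],[0,0,0],[0,0,0],[0,0,0],[0,0,0],[0,0,0]]' --fingers '[-1,-1,-1,-1,-1,-1,-1,-1,-1,-1]'

```text
time: 17.37
position: [0.6006, 0.0032, 0.1352]
tool_rot: [-1.632, 1.283, -0.851]
ft_force: [0.9, 0.5, -2.4]
grip_width: 0.407
```

Run:
```python
from h import *
from bench import ctrl
np.set_printoptions(precision=4,suppress=True)
s=ctrl.get_state();print(s["time"],s["position"],s["grip_width"],s["ft_force"])
S=np.array([.604,.0035,.05]);M=target_R(.237+np.pi/2,-.4,1);T=S+.0092*M[:,1];print(T)
print(plan(s,T+[0,0,.05],M));R=Ro.from_rotvec(s["tool_rot"]).as_matrix();print(R.T@[0,0,1])
j=ctrl.get_image("scene");t=ctrl.get_image("wrist");cv2.imwrite("pics/s9.png",np.hstack([cv2.resize(j[100:260,220:420],(400,320)),cv2.resize(t,(400,320))]))
w=ctrl.camera_info("wrist");np.savez("w9.npz",**w);cv2.imwrite("pics/w9.png",t)
```

```text
17.3667 [0.6006 0.0032 0.1352] 0.40743382666933886 [ 0.9037  0.5029 -2.4013]
[0.6005 0.0027 0.0415]
(array([ 0.5092, 40.2846, 16.7763]), array([0.0001, 0.001 , 0.0006]))
[ 0.0002 -0.921  -0.3895]
```

View pics/s9.png

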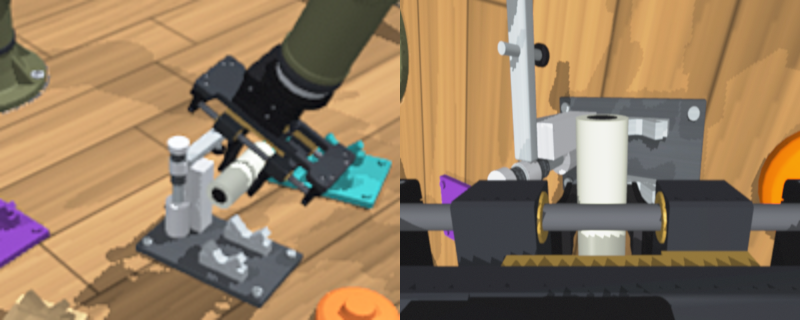

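Request:
play_rows --translation '[[0.5,4.6,2],[0,7.4,3.1],[0,7.4,3.1],[0,9.2,3.9],[0,9.2,3.9],[0,9.2,3.9],[0,9.2,3.9],[0,9.2,3.9],[0,5.5,2.3],[0,0,0]]' --turn '[[0,0,0],[0,0,0],[0,0,0],[0,0,0],[0,0,0],[0,0,0],[0,0,0],[0,0,0],[0,0,0],[0,0,0]]' --fingers '[-1,-1,-1,-1,-1,-1,-1,-1,-1,-1]'

```text
time: 18.3
position: [0.5999, 0.0021, 0.0563]
tool_rot: [-1.633, 1.286, -0.849]
ft_force: [-0.6, -0.3, -2.5]
grip_width: 0.409
```

Run:
```python
from h import *
from bench import ctrl
np.set_printoptions(precision=4,suppress=True)
s=ctrl.get_state();print(s["time"],s["position"],s["grip_width"],s["ft_force"])
S=np.array([.604,.0035,.05]);M=target_R(.237+np.pi/2,-.4,1);T=S+.0092*M[:,1]
print(plan(s,T,M))
j=ctrl.get_image("scene");t=ctrl.get_image("wrist");cv2.imwrite("pics/s10.png",np.hstack([cv2.resize(j[130:260,260:400],(400,371)),cv2.resize(t[:,130:530],(371,371))]))
```

```text
18.3 [0.5999 0.0021 0.0563] 0.4092248116942173 [-0.5807 -0.2697 -2.4799]
(array([-0.3837, 13.2687,  6.4565]), array([ 0.0027,  0.0003, -0.0001]))
```

View pics/s10.png

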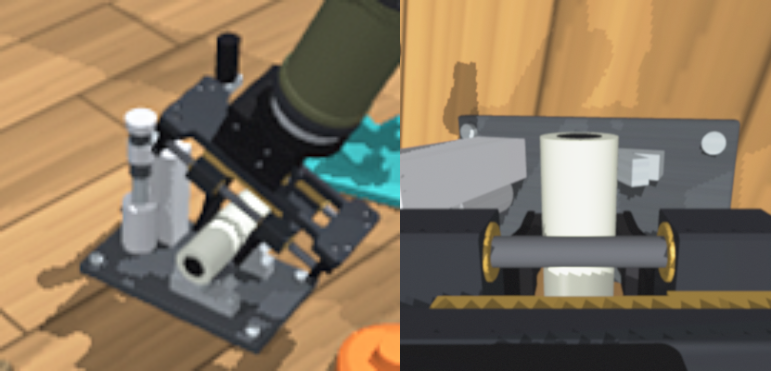

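No contact so far (wrist force unchanged). Now slowly.

Request:
play_rows --translation '[[0,1.84,1],[0,1.84,1],[0,1.84,0.8],[0,1.84,0.8],[0,0.92,0.4],[0,0.92,0.4],[0,0.92,0.4],[0,0.92,0.4],[0,0,0],[0,0,0]]' --turn '[[0,0,0],[0,0,0],[0,0,0],[0,0,0],[0,0,0],[0,0,0],[0,0,0],[0,0,0],[0,0,0],[0,0,0]]' --fingers '[-1,-1,-1,-1,-1,-1,-1,-1,-1,-1]'

```text
time: 19.23
position: [0.6013, 0.0024, 0.046]
tool_rot: [-1.631, 1.284, -0.851]
ft_force: [0.3, 0.0, -1.9]
grip_width: 0.407
```

Request:
play_rows --translation '[[0,0.5,0.2],[0,0.5,0.2],[0,0.5,0.2],[0,0,0],[0,0,0],[0,0,0],[0,0,0],[0,0,0],[0,0,0],[0,0,0]]' --turn '[[0,0,0],[0,0,0],[0,0,0],[0,0,0],[0,0,0],[0,0,0],[0,0,0],[0,0,0],[0,0,0],[0,0,0]]' --fingers '[-1,-1,-1,-1,-1,-1,-1,-1,-1,-1]'

```text
time: 20.07
position: [0.6013, 0.0024, 0.0444]
tool_rot: [-1.631, 1.284, -0.851]
ft_force: [-0.2, 0.3, -1.1]
grip_width: 0.41
```

Request:
play_rows --translation '[[0,0.46,0.2],[0,0.46,0.2],[0,0.46,0.2],[0,0.46,0.2],[0,0,0],[0,0,0],[0,0,0],[0,0,0],[0,0,0],[0,0,0]]' --turn '[[0,0,0],[0,0,0],[0,0,0],[0,0,0],[0,0,0],[0,0,0],[0,0,0],[0,0,0],[0,0,0],[0,0,0]]' --fingers '[-1,-1,-1,-1,-1,-1,-1,-1,-1,-1]'

```text
time: 20.9
position: [0.6011, 0.0023, 0.0432]
tool_rot: [-1.632, 1.284, -0.851]
ft_force: [-1.9, -0.9, 5.5]
grip_width: 0.41
```

Run:
```python
from h import *
from bench import ctrl
s=ctrl.get_state();print(s["position"],s["ft_force"])
j=ctrl.get_image("scene");cv2.imwrite("pics/s11.png",cv2.resize(j[170:260,280:390],(660,540),interpolation=cv2.INTER_CUBIC))
```

```text
[0.60114336 0.00232939 0.04319135] [-1.93590162 -0.88971783  5.4889765 ]
```

View pics/s11.png

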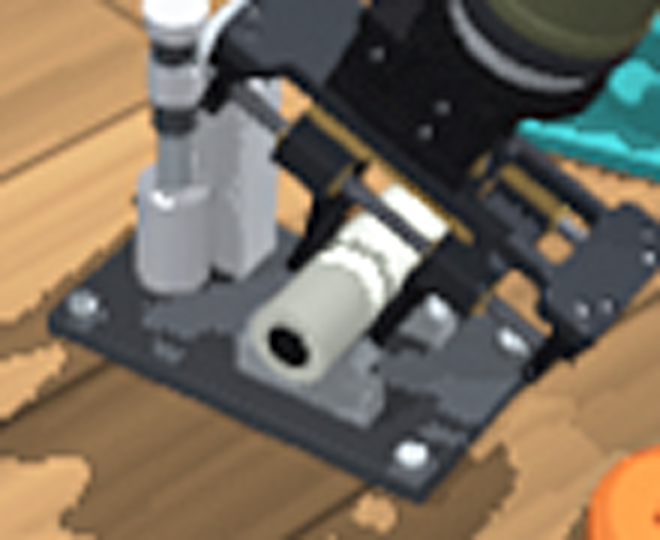

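Contact felt (+8 N up, small push towards the post), about 1.5 mm early, so one flank is touching. I'll ease about 1 mm towards the post and 1 mm down.

Request:
play_rows --translation '[[0,0.3,-0.5],[0,0.3,-0.3],[0,0.35,0.1],[0,0.35,0.15],[0,0,0],[0,0,0],[0,0,0],[0,0,0],[0,0,0],[0,0,0]]' --turn '[[0,0,0],[0,0,0],[0,0,0],[0,0,0],[0,0,0],[0,0,0],[0,0,0],[0,0,0],[0,0,0],[0,0,0]]' --fingers '[-1,-1,-1,-1,-1,-1,-1,-1,-1,-1]'

```text
time: 21.78
position: [0.6002, 0.0021, 0.0422]
tool_rot: [-1.632, 1.284, -0.851]
ft_force: [-2.7, -0.6, 7.7]
grip_width: 0.41
```

Request:
play_rows --translation '[[0,0.2,-0.3],[0,0,0],[0,0,0],[0,0,0],[0,0,0],[0,0,0],[0,0,0],[0,0,0],[0,0,0],[0,0,0]]' --turn '[[0,0,0],[0,0,0],[0,0,0],[0,0,0],[0,0,0],[0,0,0],[0,0,0],[0,0,0],[0,0,0],[0,0,0]]' --fingers '[-1,-1,-0.1,-0.05,0,0.05,0.1,0.1,0.1,0.1]'

```text
time: 22.62
position: [0.6001, 0.0021, 0.0413]
tool_rot: [-1.631, 1.284, -0.851]
ft_force: [1.2, -0.5, -0.7]
grip_width: 0.548
```

Request:
play_rows --translation '[[0,-2,0],[0,-4,0],[0,-8,0],[0,-10,0],[0,-12,0],[0,-15,0],[0,-15,0],[0,-20,0],[0,-20,0],[0,-20,0]]' --turn '[[0,0,0],[0,0,0],[0,0,0],[0,0,0],[0,0,0],[0,0,0],[0,0,0],[0,0,0],[0,0,0],[0,0,0]]' --fingers '[0.1,0.1,0.1,0.1,0.1,0.1,0.1,0.1,0.1,0.1]'

```text
time: 23.45
position: [0.6485, 0.014, 0.1596]
tool_rot: [-1.63, 1.283, -0.852]
ft_force: [0.1, -0.0, 1.1]
grip_width: 0.551
```

Run:
```python
from h import *
from bench import ctrl
np.set_printoptions(precision=4,suppress=True)
s=ctrl.get_state();print(s["time"],s["position"],s["ft_force"])
w=ctrl.camera_info("wrist");t=ctrl.get_image("wrist");np.savez("w12.npz",**w);cv2.imwrite("pics/w12.png",t)
j=ctrl.get_image("scene");p=ctrl.get_image("top");cv2.imwrite("pics/top12.png",p)
cv2.imwrite("pics/s12.png",np.hstack([cv2.resize(j[130:260,260:400],(400,371),interpolation=cv2.INTER_CUBIC),cv2.resize(t[:,130:530],(371,371))]))
print(plan(s,s["position"]+[0,0,.04],target_R(.237+np.pi/2,0,1)))
```

```text
23.45 [0.6485 0.014  0.1596] [ 0.13   -0.0146  1.0766]
(array([  0.0094, -36.8638, -15.5261]), array([ 0.3986, -0.    ,  0.0002]))
```

View pics/s12.png

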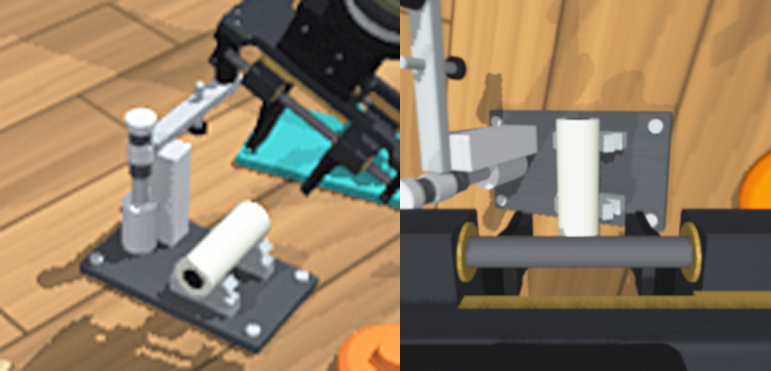

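The sleeve lies in both vees with the bar still parked. I'll check the fit numerically.

Run:
```python
from h import *
from bench import ctrl
np.set_printoptions(precision=4,suppress=True)
w=dict(np.load("w12.npz"));i=cv2.imread("pics/w12.png");hsv=cv2.cvtColor(i,cv2.COLOR_BGR2HSV)
m=((hsv[...,1]<40)&(hsv[...,2]>185)).astype(np.uint8);m[:100]=0;m[250:]=0;m[:,:285]=0;m[:,360:]=0
L=[];Q=[]
for r in range(175,225):
    x=np.where(m[r])[0]
    k=[g for g in np.split(x,np.where(np.diff(x)>1)[0]+1) if len(g) and g[0]<325<g[-1]]
    if k:L.append((k[0][0]-.5,r));Q.append((k[0][-1]+.5,r))
for r in (180,200,220):
    c=[np.polyval(np.polyfit([b for a,b in U],[a for a,b in U],1),r) for U in(L,Q)];print(r,c,plane(w,(sum(c)/2,r),.05))
rows=np.where(m[:,320:330].all(1))[0];print(rows[0],rows[-1])
u=np.array([-np.sin(.237),np.cos(.237),0]);S=np.array([.604,.0035,.05])
for z in(-.018,0,.018):print('end+y expected',proj(w,S+u*.05+[0,0,z]),'-y',proj(w,S-u*.05+[0,0,z]))
# top view
i=cv2.imread("pics/top12.png");c=ctrl.camera_info("top");cv2.imwrite("pics/t12c.png",cv2.resize(i[145:240,275:360],None,fx=6,fy=6,interpolation=cv2.INTER_CUBIC))
print([ (np.array(proj(c,S+u*k+[0,0,.018]))-[275,145])*6 for k in(-.05,.05)])
```

```text
180 [np.float64(299.50000000000017), np.float64(342.50000000000017)] [0.6001 0.0118 0.05  ]
200 [np.float64(299.50000000000017), np.float64(342.50000000000017)] [ 0.604  -0.0045  0.05  ]
220 [np.float64(299.5000000000001), np.float64(342.5000000000001)] [ 0.608  -0.0213  0.05  ]
129 249
end+y expected [331.5145 127.2636] -y [330.874  241.0269]
end+y expected [323.0808 128.5648] -y [323.0999 248.2496]
end+y expected [313.6135 130.0254] -y [314.4558 256.2806]
[array([355.5585, 182.297 ]), array([119.46  , 234.4985])]
```

View pics/t12c.png

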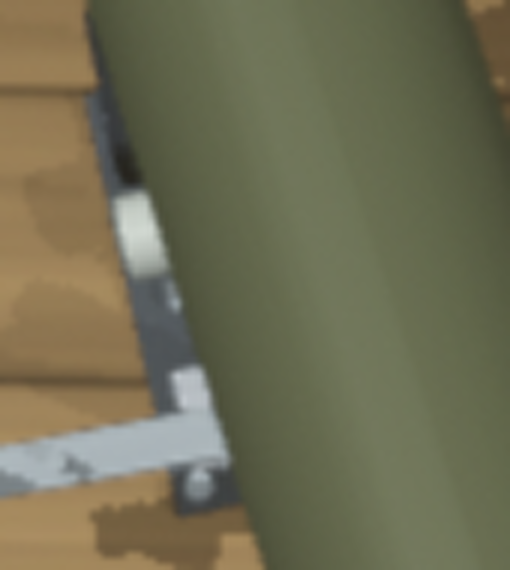

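Ends at row 129 (expected about 129) and the axis through (0.604,0.000) are within about 1–2 mm of the seat. Now I untilt and go over the parked knob.

Request:
play_rows --translation '[[0,-18,-7.5],[0,-18,-7.5],[0,-18,-7.5],[0,-18,-7.5],[0,-18,-7.5],[0,0,0],[0,0,0],[0,0,0],[0,0,0],[0,0,0]]' --turn '[[0,0,0],[0,0,0],[0,0,0],[0,0,0],[0,0,0],[0.1,0,0],[0.1,0,0],[0.1,0,0],[0.0986,0,0],[0,0,0]]' --fingers '[0.2,0.2,0.2,0.2,0.2,0.2,0.2,0.2,0.2,0.2]' --grip_force 40

```text
time: 24.43
position: [0.644, 0.0124, 0.2541]
tool_rot: [-1.317, 1.033, -1.035]
ft_force: [0.2, 1.4, -0.1]
grip_width: 0.601
```

Run:
```python
from h import *
from bench import ctrl
np.set_printoptions(precision=4,suppress=True)
s=ctrl.get_state();print(s["time"],s["position"],s["ft_force"])
print(plan(s,[.4872,.1148,.235],target_R(.237+np.pi/2,0,1)))
```

```text
24.4333 [0.644  0.0124 0.2541] [ 0.1572  1.3754 -0.0505]
(array([-136.3445,   18.9957, -128.3664]), array([ 0.0033, -0.0006,  0.0039]))
```

Request:
play_rows --translation '[[-10,0,-9.4],[-17,2,-16],[-17,2,-16],[-17,2,-16],[-17,2,-16],[-17,2,-16],[-17,3,-16],[-14,3,-13],[-8,3,-7.6],[-2.4,2,-2.4]]' --turn '[[0,0,0],[0,0,0],[0,0,0],[0,0,0],[0,0,0],[0,0,0],[0,0,0],[0,0,0],[0,0,0],[0,0,0]]' --fingers '[0.2,0.2,0.2,0.2,0.2,0.2,0.2,0.2,0.2,0.2]'

```text
time: 25.27
position: [0.4903, 0.1178, 0.2342]
tool_rot: [-1.316, 1.032, -1.03]
ft_force: [0.1, -0.0, 0.4]
grip_width: 0.598
```

Run:
```python
from h import *
from bench import ctrl
np.set_printoptions(precision=4,suppress=True)
s=ctrl.get_state();print(s["time"],s["position"],s["ft_force"])
print(plan(s,[.4872,.1148,.1335],target_R(.237+np.pi/2,0,1)))
w=ctrl.get_image("wrist");t=ctrl.get_image("top");cv2.imwrite("pics/s13.png",np.hstack([cv2.resize(w,(400,300)),cv2.resize(t[130:255,260:420],(400,300))]));cv2.imwrite("pics/top13.png",t)
print(proj(ctrl.camera_info("wrist"),[.4872,.1148,.168]))
```

```text
25.2667 [0.4903 0.1178 0.2342] [ 0.0645 -0.0005  0.3947]
(array([  2.1594, 100.676 ,  -3.424 ]), array([0.0027, 0.0029, 0.0005]))
[315.0628 210.1169]
```

View pics/s13.png

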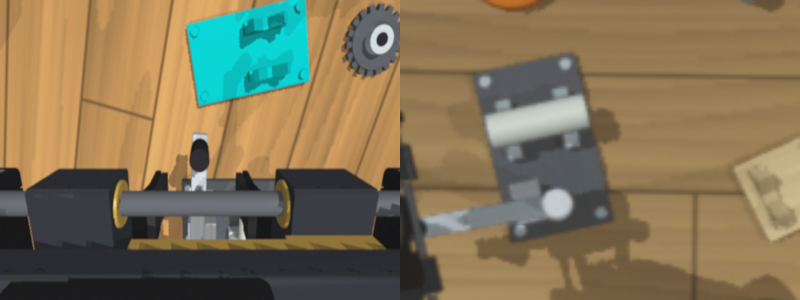

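The top view shows the sleeve squarely across the vees and the knob slightly left of the jaw centre, as computed. Descending and gripping.

Request:
play_rows --translation '[[1,10,-1.5],[1,15,-1.5],[0,15,0],[0,15,0],[0,15,0],[0,14,0],[0,10,0],[0,5,0],[0,1,0],[0,0,0]]' --turn '[[0,0,0],[0,0,0],[0,0,0],[0,0,0],[0,0,0],[0,0,0],[0,0,0],[0,0,0],[0,0,0],[0,0,0]]' --fingers '[0.1,0.1,0.1,0.1,0.1,0.1,0.1,0.1,0.1,0.1]'

```text
time: 26.2
position: [0.489, 0.1134, 0.1339]
tool_rot: [-1.313, 1.034, -1.032]
ft_force: [0.6, -0.7, -0.2]
grip_width: 0.549
```

Request:
play_rows --translation '[[0,0,0],[0,0,0],[0,0,0],[0,0,0],[0,0,0],[0,0,0],[0,0,0],[0,0,0],[0,0,0],[0,0,0]]' --turn '[[0,0,0],[0,0,0],[0,0,0],[0,0,0],[0,0,0],[0,0,0],[0,0,0],[0,0,0],[0,0,0],[0,0,0]]' --fingers '[-1,-1,-1,-1,-1,-1,-1,-1,-1,-1]' --grip_force 40

```text
time: 27.03
position: [0.4887, 0.1136, 0.1341]
tool_rot: [-1.313, 1.034, -1.033]
ft_force: [-0.5, 0.1, 2.0]
grip_width: 0.243
```

Run:
```python
from h import *
from bench import ctrl
np.set_printoptions(precision=4,suppress=True)
s=ctrl.get_state();d=s["position"][:2]-[.516,-.0175];print(s["time"],s["position"],s["ft_force"],np.hypot(*d),np.arctan2(d[1],d[0])-.237,s["joint_positions"])
R=Ro.from_rotvec(s["tool_rot"]).as_matrix();print(R.T@[0,0,1],np.arctan2(-R[1,0],-R[0,0])-.237)
```

```text
27.0333 [0.4887 0.1136 0.1341] [-0.5219  0.1247  1.9613] 0.13386503861605129 1.5388080441579093 [ 0.5549  0.1471 -0.8883  1.8985  0.1249  1.1543 -0.142 ]
[ 0.0003 -1.     -0.0014] 1.5707948540655758
```

Request:
play_rows --translation '[[0,-1,0],[0,-2,0],[0,-2,0],[0,-2,0],[0,-1,0],[0,0,0],[0,0,0],[0,0,0],[0,0,0],[0,0,0]]' --turn '[[0,0,0],[0,0,0],[0,0,0],[0,0,0],[0,0,0],[0,0,0],[0,0,0],[0,0,0],[0,0,0],[0,0,0]]' --fingers '[-1,-1,-1,-1,-1,-1,-1,-1,-1,-1]'

```text
time: 27.87
position: [0.4883, 0.1124, 0.1415]
tool_rot: [-1.315, 1.035, -1.033]
ft_force: [0.7, -5.2, -12.6]
grip_width: 0.241
```

Request:
play_rows --translation '[[0.4,0,10.4],[0.4,0,10.4],[0.4,0,10.4],[0.4,0,10.4],[0.4,0,10.4],[0.4,0,10.4],[0.4,0,10.4],[0.4,0,10.4],[0.4,0,10.4],[0.4,0,10.4]]' --turn '[[0,0.077,0],[0,0.077,0],[0,0.077,0],[0,0.077,0],[0,0.077,0],[0,0.077,0],[0,0.077,0],[0,0.077,0],[0,0.077,0],[0,0.077,0]]' --fingers '[-1,-1,-1,-1,-1,-1,-1,-1,-1,-1]'

```text
time: 28.7
position: [0.587, 0.0947, 0.1397]
tool_rot: [-0.916, 1.596, -1.597]
ft_force: [-4.8, -8.4, -11.8]
grip_width: 0.242
```

Run:
```python
from h import *
from bench import ctrl
np.set_printoptions(precision=4,suppress=True)
s=ctrl.get_state();d=s["position"][:2]-[.516,-.0175];print(s["time"],s["position"],s["ft_force"],np.hypot(*d),np.arctan2(d[1],d[0])-.237,s["joint_positions"])
print(plan(s,[.6472,.0142,.141],target_R(.237,0,1)))
```

```text
28.7 [0.587  0.0947 0.1397] [ -4.809  -8.448 -11.788] 0.13276968243898332 0.7691591451381689 [ 0.3905  0.3489 -0.7235  1.6695  0.2458  1.2264 -0.9279]
(array([38.2191, -1.3718, 92.9065]), array([0.0008, 0.7951, 0.011 ]))
```

Request:
play_rows --translation '[[0.2,-0.1,10.4],[0.2,-0.1,10.4],[0.2,-0.1,10.4],[0.2,-0.1,10.4],[0.2,-0.1,10.4],[0.2,-0.1,10.4],[0.2,-0.1,10.4],[0.2,-0.1,10.4],[0.2,-0.1,9],[0.2,-0.1,5]]' --turn '[[0,0.079,0],[0,0.079,0],[0,0.079,0],[0,0.079,0],[0,0.079,0],[0,0.079,0],[0,0.079,0],[0,0.079,0],[0,0.079,0],[0,0.079,0]]' --fingers '[-1,-1,-1,-1,-1,-1,-1,-1,-1,-1]'

```text
time: 29.53
position: [0.6438, 0.0211, 0.1388]
tool_rot: [-0.273, 2.098, -2.103]
ft_force: [-10.4, -6.3, -12.7]
grip_width: 0.243
```

Run:
```python
from h import *
from bench import ctrl
np.set_printoptions(precision=4,suppress=True)
s=ctrl.get_state();d=s["position"][:2]-[.516,-.0175];print(s["time"],s["position"],s["ft_force"],np.hypot(*d),np.arctan2(d[1],d[0])-.237)
print(plan(s,[.6472,.0142,.141],target_R(.237,0,1)))
```

```text
29.5333 [0.6438 0.0211 0.1388] [-10.3824  -6.2532 -12.6882] 0.13347691650548194 0.05617717470988404
(array([-1.6363, -2.2301,  7.4931]), array([-0.0003,  0.0046,  0.0173]))
```

The force points towards the post, so I was holding too far out. Ease inward 3 mm and finish the swing.

Request:
play_rows --translation '[[1,-0.5,2],[1,-0.5,2],[1,0,2],[0,0,1],[0,0,1],[0,0,0],[0,0,0],[0,0,0],[0,0,0],[0,0,0]]' --turn '[[0,0,0],[0,0,0],[0,0,0],[0,0,0],[0,0,0],[0,0,0],[0,0,0],[0,0,0],[0,0,0],[0,0,0]]' --fingers '[-1,-1,-1,-1,-1,-1,-1,-1,-1,-1]'

```text
time: 30.37
position: [0.6443, 0.018, 0.141]
tool_rot: [-0.273, 2.097, -2.092]
ft_force: [-5.9, -1.2, -11.7]
grip_width: 0.24
```

Run:
```python
from h import *
from bench import ctrl
np.set_printoptions(precision=4,suppress=True)
s=ctrl.get_state();d=s["position"][:2]-[.516,-.0175];print(s["time"],s["position"],s["ft_force"],s["torque"],np.hypot(*d),np.arctan2(d[1],d[0])-.237)
print(plan(s,[.6472,.0142,.141],target_R(.237,0,1)))
j=ctrl.get_image("scene");cv2.imwrite("pics/s14.png",cv2.resize(j[130:255,260:420],(768,600),interpolation=cv2.INTER_CUBIC))
```

```text
30.3667 [0.6443 0.018  0.141 ] [ -5.9244  -1.1652 -11.7388] [ 0.0338  1.199  -0.1975] 0.1331410487086288 0.03286284002220319
(array([-1.8579, -0.0126,  4.3857]), array([0.0041, 0.011 , 0.0111]))
```

View pics/s14.png

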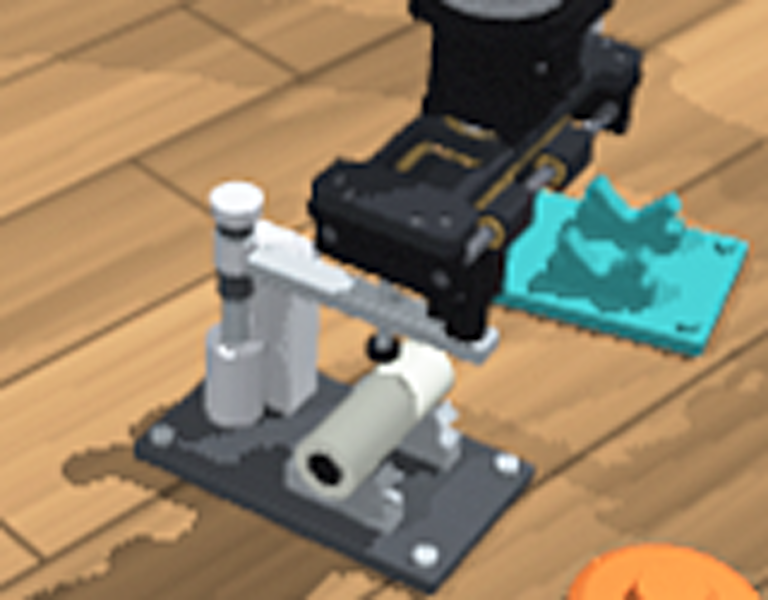

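Request:
play_rows --translation '[[0.5,0,1],[0.5,0,1],[0,0,1],[0,0,1],[0,0,1],[0,0,0.5],[0,0,0],[0,0,0],[0,0,0],[0,0,0]]' --turn '[[0,0.01,0],[0,0,0],[0,0,0],[0,0,0],[0,0,0],[0,0,0],[0,0,0],[0,0,0],[0,0,0],[0,0,0]]' --fingers '[-1,-1,-1,-1,-1,-1,-1,-1,-1,-1]'

```text
time: 31.25
position: [0.6456, 0.0134, 0.1417]
tool_rot: [-0.261, 2.103, -2.095]
ft_force: [-6.1, 1.2, -12.3]
grip_width: 0.243
```

Run:
```python
from h import *
from bench import ctrl
np.set_printoptions(precision=4,suppress=True)
s=ctrl.get_state();d=s["position"][:2]-[.516,-.0175];print(s["time"],s["position"],s["ft_force"],np.hypot(*d),np.arctan2(d[1],d[0])-.237)
R=Ro.from_rotvec(s["tool_rot"]).as_matrix();print('tool force',R.T@s["ft_force"])
```

```text
31.25 [0.6456 0.0134 0.1417] [ -6.0521   1.244  -12.3196] 0.13323878632553068 -0.002928184522811267
tool force [ 5.4831 12.3782 -2.5812]
```

The bar is fully back (swing about 0, light stop reaction). I'll estimate the foot's height from the scene picture to decide where to go slow.

Run:
```python
from h import *
from bench import ctrl
np.set_printoptions(precision=4,suppress=True)
j=ctrl.get_image("scene");cv2.imwrite("pics/s15.png",cv2.resize(j[160:230,310:380],(600,600),interpolation=cv2.INTER_CUBIC))
c=ctrl.camera_info("scene")
for z in(.068,.075,.08,.085,.09,.095,.1,.11):print(z,(proj(c,[.604,.0035,z])-[310,160])*600/70)
```

```text
0.068 [244.9705 433.0831]
0.075 [246.1414 414.5513]
0.08 [246.9832 401.2286]
0.085 [247.8296 387.8338]
0.09 [248.6805 374.3664]
0.095 [249.5361 360.8258]
0.1 [250.3963 347.2113]
0.11 [252.1309 319.7585]
```

View pics/s15.png

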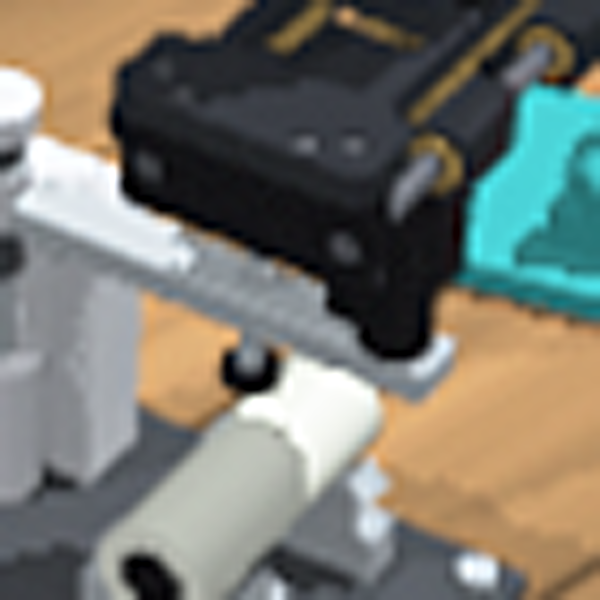

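The foot's disc bottom is at about row 373 of the crop, which puts it at z≈0.090, about 22 mm above the sleeve top. I'll lower 14 mm first, then in small steps by feel.

Request:
play_rows --translation '[[0.5,1,0],[0.5,1,0],[0,2,0],[0,2,0],[0,2,0],[0,2,0],[0,2,0],[0,2,0],[0,0,0],[0,0,0]]' --turn '[[0,0,0],[0,0,0],[0,0,0],[0,0,0],[0,0,0],[0,0,0],[0,0,0],[0,0,0],[0,0,0],[0,0,0]]' --fingers '[-1,-1,-1,-1,-1,-1,-1,-1,-1,-1]'

```text
time: 32.13
position: [0.6457, 0.0132, 0.1285]
tool_rot: [-0.258, 2.101, -2.094]
ft_force: [-4.7, 3.0, -11.2]
grip_width: 0.243
```

Run:
```python
from h import *
from bench import ctrl
np.set_printoptions(precision=4,suppress=True)
s=ctrl.get_state();print(s["position"],s["ft_force"])
j=ctrl.get_image("scene");cv2.imwrite("pics/s16.png",cv2.resize(j[160:230,310:380],(600,600),interpolation=cv2.INTER_CUBIC))
```

```text
[0.6457 0.0132 0.1285] [ -4.7447   2.9922 -11.1677]
```

View pics/s16.png

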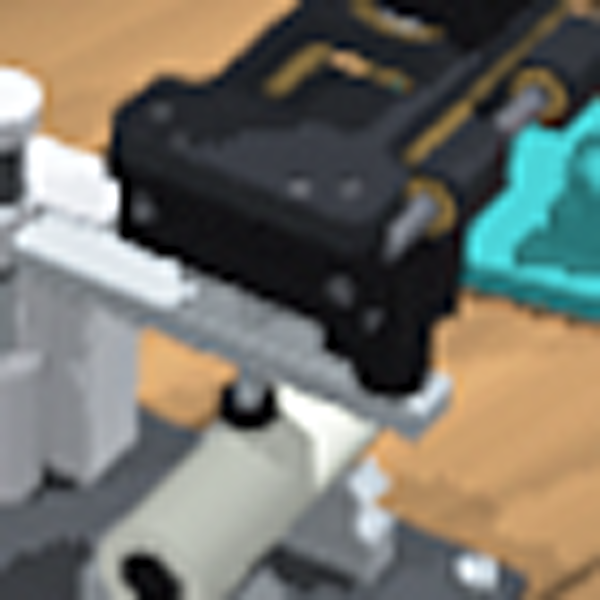

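Gap now about 9 mm. Lower 4 mm, then 1.5 mm at a time.

Request:
play_rows --translation '[[0,0.5,0],[0,0.5,0],[0,0.5,0],[0,0.5,0],[0,0.5,0],[0,0.5,0],[0,0.5,0],[0,0.5,0],[0,0,0],[0,0,0]]' --turn '[[0,0,0],[0,0,0],[0,0,0],[0,0,0],[0,0,0],[0,0,0],[0,0,0],[0,0,0],[0,0,0],[0,0,0]]' --fingers '[-1,-1,-1,-1,-1,-1,-1,-1,-1,-1]'

```text
time: 33.02
position: [0.6458, 0.0131, 0.1247]
tool_rot: [-0.257, 2.101, -2.094]
ft_force: [-6.0, 2.8, -11.3]
grip_width: 0.24
```

Request:
play_rows --translation '[[0,0.3,0],[0,0.3,0],[0,0.3,0],[0,0.3,0],[0,0.3,0],[0,0,0],[0,0,0],[0,0,0],[0,0,0],[0,0,0]]' --turn '[[0,0,0],[0,0,0],[0,0,0],[0,0,0],[0,0,0],[0,0,0],[0,0,0],[0,0,0],[0,0,0],[0,0,0]]' --fingers '[-1,-1,-1,-1,-1,-1,-1,-1,-1,-1]'

```text
time: 33.85
position: [0.6458, 0.0131, 0.1232]
tool_rot: [-0.257, 2.101, -2.094]
ft_force: [-5.4, 3.1, -11.3]
grip_width: 0.246
```

Request:
play_rows --translation '[[0,0.3,0],[0,0.3,0],[0,0.3,0],[0,0.3,0],[0,0.3,0],[0,0,0],[0,0,0],[0,0,0],[0,0,0],[0,0,0]]' --turn '[[0,0,0],[0,0,0],[0,0,0],[0,0,0],[0,0,0],[0,0,0],[0,0,0],[0,0,0],[0,0,0],[0,0,0]]' --fingers '[-1,-1,-1,-1,-1,-1,-1,-1,-1,-1]'

```text
time: 34.68
position: [0.6458, 0.0131, 0.1218]
tool_rot: [-0.257, 2.101, -2.094]
ft_force: [-4.5, 2.8, -11.4]
grip_width: 0.241
```

Request:
play_rows --translation '[[0,0.3,0],[0,0.3,0],[0,0.3,0],[0,0.3,0],[0,0.3,0],[0,0,0],[0,0,0],[0,0,0],[0,0,0],[0,0,0]]' --turn '[[0,0,0],[0,0,0],[0,0,0],[0,0,0],[0,0,0],[0,0,0],[0,0,0],[0,0,0],[0,0,0],[0,0,0]]' --fingers '[-1,-1,-1,-1,-1,-1,-1,-1,-1,-1]'

```text
time: 35.52
position: [0.6458, 0.0131, 0.1203]
tool_rot: [-0.257, 2.101, -2.094]
ft_force: [-5.2, 2.2, -11.1]
grip_width: 0.241
```

Request:
play_rows --translation '[[0,0.3,0],[0,0.3,0],[0,0.3,0],[0,0.3,0],[0,0,0],[0,0,0],[0,0,0],[0,0,0],[0,0,0],[0,0,0]]' --turn '[[0,0,0],[0,0,0],[0,0,0],[0,0,0],[0,0,0],[0,0,0],[0,0,0],[0,0,0],[0,0,0],[0,0,0]]' --fingers '[-1,-1,-1,-1,-1,-1,-1,-1,-1,-1]'

```text
time: 36.35
position: [0.6458, 0.0131, 0.1191]
tool_rot: [-0.257, 2.101, -2.094]
ft_force: [-5.1, 1.6, -11.0]
grip_width: 0.242
```

Run:
```python
from h import *
from bench import ctrl
np.set_printoptions(precision=4,suppress=True)
s=ctrl.get_state();print(s["position"],s["ft_force"],s["torque"])
j=ctrl.get_image("scene");cv2.imwrite("pics/s17.png",cv2.resize(j[160:230,310:380],(600,600),interpolation=cv2.INTER_CUBIC))
```

```text
[0.6458 0.0131 0.1191] [ -5.0558   1.6108 -10.9861] [ 0.7179  0.9776 -0.3277]
```

View pics/s17.png

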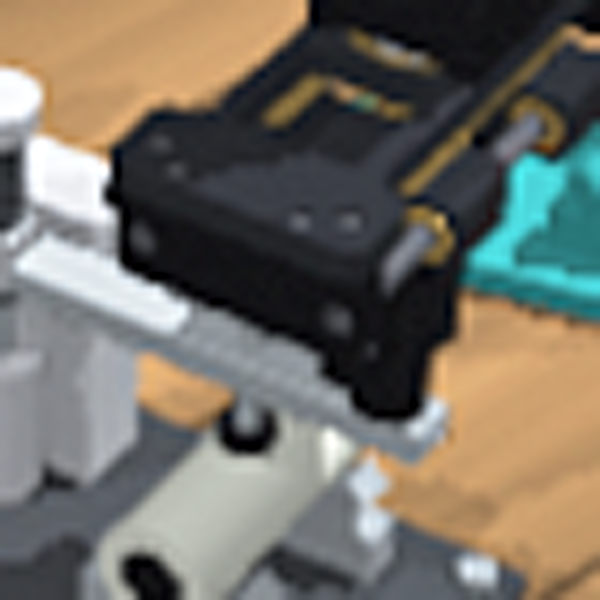

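The foot looks almost on the sleeve (disc edge at row 455). I'll use 1 mm steps now.

Request:
play_rows --translation '[[0,0.2,0],[0,0.2,0],[0,0.2,0],[0,0.2,0],[0,0.2,0],[0,0,0],[0,0,0],[0,0,0],[0,0,0],[0,0,0]]' --turn '[[0,0,0],[0,0,0],[0,0,0],[0,0,0],[0,0,0],[0,0,0],[0,0,0],[0,0,0],[0,0,0],[0,0,0]]' --fingers '[-1,-1,-1,-1,-1,-1,-1,-1,-1,-1]'

```text
time: 37.23
position: [0.6458, 0.0131, 0.1181]
tool_rot: [-0.257, 2.101, -2.094]
ft_force: [-5.2, 2.5, -10.7]
grip_width: 0.241
```

Request:
play_rows --translation '[[0,0.2,0],[0,0.2,0],[0,0.2,0],[0,0.2,0],[0,0.2,0],[0,0,0],[0,0,0],[0,0,0],[0,0,0],[0,0,0]]' --turn '[[0,0,0],[0,0,0],[0,0,0],[0,0,0],[0,0,0],[0,0,0],[0,0,0],[0,0,0],[0,0,0],[0,0,0]]' --fingers '[-1,-1,-1,-1,-1,-1,-1,-1,-1,-1]'

```text
time: 38.07
position: [0.6459, 0.0132, 0.1171]
tool_rot: [-0.257, 2.101, -2.094]
ft_force: [-5.3, 2.6, -10.4]
grip_width: 0.242
```

Request:
play_rows --translation '[[0,0.2,0],[0,0.2,0],[0,0.2,0],[0,0.2,0],[0,0.2,0],[0,0,0],[0,0,0],[0,0,0],[0,0,0],[0,0,0]]' --turn '[[0,0,0],[0,0,0],[0,0,0],[0,0,0],[0,0,0],[0,0,0],[0,0,0],[0,0,0],[0,0,0],[0,0,0]]' --fingers '[-1,-1,-1,-1,-1,-1,-1,-1,-1,-1]'

```text
time: 38.9
position: [0.6458, 0.0132, 0.1162]
tool_rot: [-0.257, 2.101, -2.094]
ft_force: [-5.0, 3.1, -10.4]
grip_width: 0.242
```

Request:
play_rows --translation '[[0,0.2,0],[0,0.2,0],[0,0.2,0],[0,0.2,0],[0,0.2,0],[0,0,0],[0,0,0],[0,0,0],[0,0,0],[0,0,0]]' --turn '[[0,0,0],[0,0,0],[0,0,0],[0,0,0],[0,0,0],[0,0,0],[0,0,0],[0,0,0],[0,0,0],[0,0,0]]' --fingers '[-1,-1,-1,-1,-1,-1,-1,-1,-1,-1]'

```text
time: 39.73
position: [0.6459, 0.0131, 0.1152]
tool_rot: [-0.257, 2.101, -2.094]
ft_force: [-5.4, 1.8, -11.0]
grip_width: 0.245
```

Request:
play_rows --translation '[[0,0.2,0],[0,0.2,0],[0,0.2,0],[0,0.2,0],[0,0.2,0],[0,0,0],[0,0,0],[0,0,0],[0,0,0],[0,0,0]]' --turn '[[0,0,0],[0,0,0],[0,0,0],[0,0,0],[0,0,0],[0,0,0],[0,0,0],[0,0,0],[0,0,0],[0,0,0]]' --fingers '[-1,-1,-1,-1,-1,-1,-1,-1,-1,-1]'

```text
time: 40.57
position: [0.646, 0.0132, 0.1148]
tool_rot: [-0.257, 2.1, -2.094]
ft_force: [-5.6, 3.0, -8.4]
grip_width: 0.242
```

Run:
```python
from h import *
from bench import ctrl
np.set_printoptions(precision=4,suppress=True)
s=ctrl.get_state();print(s["position"],s["ft_force"],s["torque"])
j=ctrl.get_image("scene");cv2.imwrite("pics/s18.png",cv2.resize(j[160:230,310:380],(600,600),interpolation=cv2.INTER_CUBIC))
```

```text
[0.646  0.0132 0.1148] [-5.6183  2.9544 -8.4224] [ 0.6579  1.2204 -0.2439]
```

View pics/s18.png

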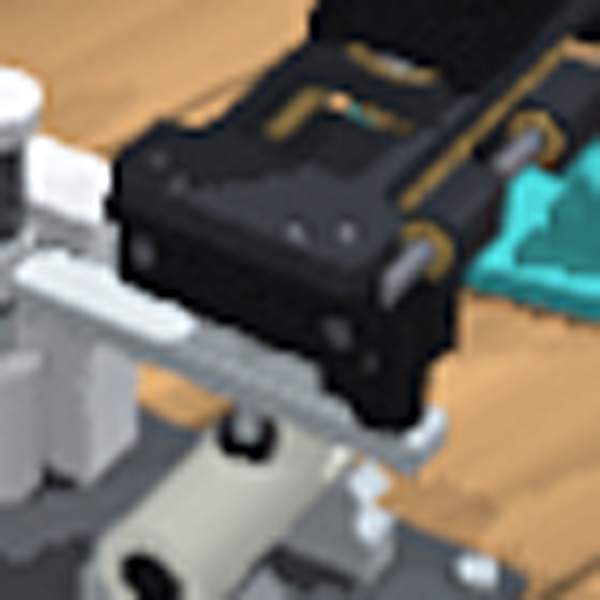

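Contact: the TCP moved only 0.4 mm for 1 mm commanded, and the force eased from −11 to −8.4 N. I'll transfer the rest of the load in small steps.

Request:
play_rows --translation '[[0,0.2,0],[0,0.2,0],[0,0.2,0],[0,0,0],[0,0,0],[0,0,0],[0,0,0],[0,0,0],[0,0,0],[0,0,0]]' --turn '[[0,0,0],[0,0,0],[0,0,0],[0,0,0],[0,0,0],[0,0,0],[0,0,0],[0,0,0],[0,0,0],[0,0,0]]' --fingers '[-1,-1,-1,-1,-1,-1,-1,-1,-1,-1]'

```text
time: 41.45
position: [0.6461, 0.0132, 0.1147]
tool_rot: [-0.256, 2.1, -2.094]
ft_force: [-6.6, 2.1, -5.8]
grip_width: 0.243
```

Request:
play_rows --translation '[[0.5,0.2,0],[0.5,0.2,0],[0,0.2,0],[0,0.2,0],[0,0,0],[0,0,0],[0,0,0],[0,0,0],[0,0,0],[0,0,0]]' --turn '[[0,0,0],[0,0,0],[0,0,0],[0,0,0],[0,0,0],[0,0,0],[0,0,0],[0,0,0],[0,0,0],[0,0,0]]' --fingers '[-1,-1,-1,-1,-1,-1,-1,-1,-1,-1]'

```text
time: 42.28
position: [0.6461, 0.0132, 0.1147]
tool_rot: [-0.254, 2.099, -2.093]
ft_force: [-5.0, 2.9, -4.6]
grip_width: 0.242
```

Request:
play_rows --translation '[[0.5,0.2,-0.2],[0.5,0.2,-0.2],[0,0.2,0],[0,0,0],[0,0,0],[0,0,0],[0,0,0],[0,0,0],[0,0,0],[0,0,0]]' --turn '[[0,0,0],[0,0,0],[0,0,0],[0,0,0],[0,0,0],[0,0,0],[0,0,0],[0,0,0],[0,0,0],[0,0,0]]' --fingers '[-1,-1,-1,-1,-1,-1,-1,-1,-1,-1]'

```text
time: 43.12
position: [0.6461, 0.0131, 0.1146]
tool_rot: [-0.251, 2.097, -2.092]
ft_force: [-4.5, 4.2, -1.7]
grip_width: 0.243
```

The sleeve now carries nearly all the load and the bar is firmly in contact. Releasing.

Request:
play_rows --translation '[[0,0,0],[0,0,0],[0,0,0],[0,0,0],[0,0,0],[0,0,0],[0,0,0],[0,0,0],[0,0,0],[0,0,0]]' --turn '[[0,0,0],[0,0,0],[0,0,0],[0,0,0],[0,0,0],[0,0,0],[0,0,0],[0,0,0],[0,0,0],[0,0,0]]' --fingers '[-0.4,-0.3,-0.2,-0.1,0,0.1,0.1,0.1,0.1,0.1]'

```text
time: 43.95
position: [0.6457, 0.0106, 0.1132]
tool_rot: [-0.252, 2.095, -2.096]
ft_force: [-0.8, -0.2, -0.3]
grip_width: 0.547
```

Request:
play_rows --translation '[[0,-4,0],[0,-8,0],[0,-12,0],[0,-15,0],[0,-15,0],[0,-20,0],[0,-20,0],[0,-20,0],[0,-20,0],[0,-20,0]]' --turn '[[0,0,0],[0,0,0],[0,0,0],[0,0,0],[0,0,0],[0,0,0],[0,0,0],[0,0,0],[0,0,0],[0,0,0]]' --fingers '[0.1,0.1,0.1,0.1,0.1,0.1,0.1,0.1,0.1,0.1]'

```text
time: 44.78
position: [0.646, 0.0109, 0.2699]
tool_rot: [-0.25, 2.094, -2.096]
ft_force: [0.3, -0.4, 0.2]
grip_width: 0.549
```

Request:
play_rows --translation '[[0,0,0],[0,0,0],[0,0,0],[0,0,0],[0,0,0],[0,0,0],[0,0,0],[0,0,0],[0,0,0],[0,0,0]]' --turn '[[0,0,0],[0,0,0],[0,0,0],[0,0,0],[0,0,0],[0,0,0],[0,0,0],[0,0,0],[0,0,0],[0,0,0]]' --fingers '[0.1,0.1,0.1,0.1,0.1,0.1,0.1,0.1,0.1,0.1]'

```text
time: 45.62
position: [0.6458, 0.0108, 0.2671]
tool_rot: [-0.252, 2.095, -2.096]
ft_force: [0.6, 0.2, 0.3]
grip_width: 0.546
```

Run:
```python
from h import *
from bench import ctrl
np.set_printoptions(precision=4,suppress=True)
s=ctrl.get_state();print(s["time"],s["position"],s["ft_force"])
j=ctrl.get_image("scene");w=ctrl.get_image("wrist");cv2.imwrite("pics/s19.png",np.hstack([cv2.resize(j[150:260,270:390],(400,367),interpolation=cv2.INTER_CUBIC),cv2.resize(w[80:300,200:440],(400,367))]))
cv2.imwrite("pics/s19full.png",j)
```

```text
45.6167 [0.6458 0.0108 0.2671] [0.5858 0.1573 0.3437]
```

View pics/s19.png

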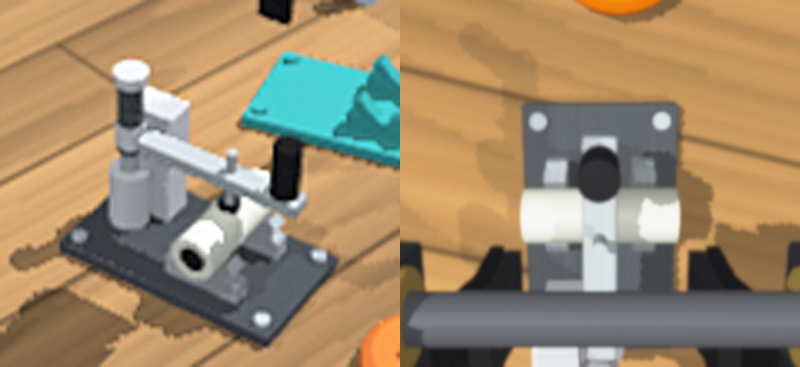

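View pics/s19full.png

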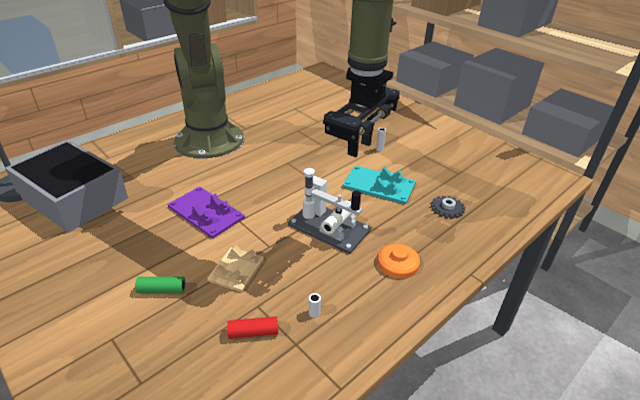

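The foot rests on the sleeve's middle, the bar lies straight along the cradle, the sleeve sits square in the vees, and the bystanders are in place. The gripper is clear, so I'm handing in.

```bash
python3 -c "
from bench import ctrl
ctrl.close_job()"
```

```text
the job is handed in; nothing more can be done
```

The sleeve is clamped in the steel cradle and the job was handed in at about 45.7 s. No verdict was reported.

- **What I did:** I lifted the bar, swung it aside and parked it on its ledge. I then laid the sleeve into the vees with the gripper tilted clear of the post. Last, I swung the bar back and lowered it by feel, in steps of about 1 mm near contact, before letting go.
- **Sleeve position:** Before clamping, the wrist picture put the sleeve within about 1–2 mm of the computed seat. It first touched one flank of the vees about 1.5 mm early, so I eased it towards the post before releasing it.
- **Clamp load:** The foot met the sleeve at a lift of about 20 mm. I let go when about 9 N of the roughly 11 N bar load had passed to the sleeve. The rest came on when the fingers opened. This is inferred from the wrist force, since the foot force itself is not measured.
- **Final pictures:** The foot rests on the sleeve's middle, the bar is straight over the cradle and the sleeve is square in both vees. The bystanders look unmoved, and the gripper is clear with the wrist force near 0.
- **Disagreement:** During the swing back I pulled the bar outward from the post with about 10–12 N because the knob was gripped slightly too far out. I eased this before lowering.

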